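# Stow the weather hut's gear for winter

### The arm

A 6-joint arm with a two-finger parallel gripper is mounted at the origin on the work surface. World frame = base frame: x ahead of the robot, y to its left, z up, the work surface at z = 0. Lengths are in m, angles in rad, forces in N, time in s.
With the tool pointing down it reaches from about 0.35 to 0.8 m from the base axis. Payload 7.3 kg.
Tool frame: the origin (TCP) lies at the very end of the fingers, on their centre line; the grasp point (between the pads) lies 19 mm behind it; z points along the fingers, y is the line along which they close (so a half turn about z gives the same grasp; the last joint's range is limited). The gripper opens to 85 mm and grips with 20 to 120 N. Pads are 22 mm wide; open, the fingers measure 114 mm over their backs; the gripper's body (76 mm by 85 mm) begins 54 mm behind the grasp point. The pads swing forward as they close: fully open they stand 13 mm farther back than shut.
Start: joints at [1.155, 0.342, 1.524, -0, 1.275, -0.146], TCP at [0.14, 0.506, 0.231] pointing down, gripper open.
Joint ranges: [-2.53, 2.53], [-0.77, 2.02], [0.04, 2.7], [-1, 4.14], [0.28, 2.66], [-3.11, 3.11]. Speed limits (rad/s): [2.57, 2.57, 3.14, 3.14, 3.14, 3.14].

### API

Orientations are given as a rotation vector (axis times angle).
In Python, from workcell import bot gives the robot as it stands. The module is installed in compiled form; this text tells all that it offers.
- The arm moves only by the tool drive_tool, never from a script. Its argument "deltas" is one flat list of numbers, 7 for each row, row after row: the shift along the tool's x, y, z as a fraction of full scale, then the turn, a rotation vector about the tool's x, y, z as a fraction of full scale, then the opening, from 0 (shut) to 1 (fully open). A call has 1 to 20 rows; each row is the pose to reach, as a shift and turn from the pose commanded when the call began, along the tool's axes at that moment; what a row does not reach only later rows make up. Full scale, the value 1, is 100 mm for a shift and 45 degrees for a turn. A row lasts 1/8 s, in which the tool goes at most 62.5 mm and 10.7 degrees, less where a joint would pass 70% of its speed; a pose out of reach is approached as far as the arm can. A call with a number of a shift or a turn outside -1 to 1 is refused whole. A call with a gripper value outside its range is refused whole. The fingers move at their own pace and stop on an object; "squeeze" is the grip in N (left out, the last holds). Time passes only in rows, so rows that repeat a pose let the fingers close. It gives the time, the measured TCP pose, the force, the opening and the grip force at its end, in the units of the state.
- bot.observe(): the state, without advancing time (a new reading comes with each control period).
- bot.grab_frame(name): name is "scene" or "side" or "wrist"; returns a dict with "img" (420x560x3 uint8, red, green, blue), "fov_y" (degrees; the focal length in pixels is half the picture's height over the tangent of half this angle, whatever the lens; pixels are square), "cx", "cy" (the principal point, pixels), "k1" (the pictures are not rectified: a ray, as slopes to the right and down, at radius r is drawn at 1 + k1 r^2 times it, then the intrinsics apply), "rvec" (rotation vector, rad) and "tvec" (3), from world to camera coordinates, as OpenCV has them; the wrist camera has in their place "tool_from_camera" (4x4, takes a point from camera to tool coordinates, whose origin is the TCP and whose axes are the flange's). Camera axes: x right, y down, z forward; pixel columns grow to the right and rows downward; lengths in m; the calibration is good to about 2 mm. A picture is of the moment at which its call begins: read the wrist's pose just before it. There is no depth.
- bot.sign_off(): hands the job in; it is judged then, once.
Trained networks look in a picture, given as the dict that the camera call returned (one of the last four; its "shot" number tells which), for a name from the list of things; names that differ only in an ending like _2 or _b are one class to them, and where a whole thing is asked for, a point or a joint stands for the part that bears it (a point fixed in the world has none). Each returns a list of dicts, best first, with "confidence" (0 to 1); they miss things now and then, are a little off and sometimes report something else, mostly with a low value. They report only what shows in the picture. A call takes as long as a camera call.
- bot.cut_out(picture, thing): "region" (420x560 bool, what is visible of it) and "box" ([left, top, width, height] in pixels, round what is visible of it).
The state is a dict: "time_s": time; "joints": joint angles; "qvel": joint speeds; "effort": joint torques, N m; "tcp_pos": TCP position; "tcp_rot": TCP orientation; "contact_force": force on the tool from outside, world axes, zero at the start; "wrist_torque": the same for the moment, N m; "grip_width": finger opening in m; "grasp_force": force on a finger pad.
Only numpy, scipy, OpenCV 4.12 (cv2) and the standard library are available. Lean on these libraries where they do the work, as an engineer would, in place of code of your own. Each camera call takes 0.05 s, during which the arm holds its last target. There are 200 camera calls.

### The job

We are closing the weather hut for the winter, so sort the gear into its trays: stand the two brown bottles upright in the wooden bottle carrier, one in each bay, and set the two white dishes, open side up, side by side on the floor of the shallow metal tray. Raise the hold-down bar on the data logger, slide the battery out from beneath it and put the battery in the grey plastic battery tray, standing on its base with its long side along the tray. Set each thing down, do not let anything drop, and leave it all at rest.

Things in the scene. Friction and masses are not known exactly. Their poses are not given: they have to be found in the camera images.
- bottle_a: brown hard-plastic bottle, standing upright: body 44 mm across and 68 mm high with straight sides, then a sloping shoulder to a narrow neck and a black rubber cap 29 mm across, from 84 to 104 mm high; about 160 g. Origin at the centre of its underside, z up. It starts on the shelf; the two bottles are alike
- bottle_b: brown hard-plastic bottle, standing upright: body 44 mm across and 68 mm high with straight sides, then a sloping shoulder to a narrow neck and a black rubber cap 29 mm across, from 84 to 104 mm high; about 160 g. Origin at the centre of its underside, z up. It starts on the shelf; the two bottles are alike
- dish_a: white ceramic evaporation dish, round and open at the top, upright-sided: 56 mm across outside (foot 50 mm), 32 mm high, wall 3 mm; about 90 g. Grasp it across the outside. Origin at the centre of its underside, z up (open side up). It starts on the shelf; the two dishes are alike
- dish_b: white ceramic evaporation dish, round and open at the top, upright-sided: 56 mm across outside (foot 50 mm), 32 mm high, wall 3 mm; about 90 g. Grasp it across the outside. Origin at the centre of its underside, z up (open side up). It starts on the shelf; the two dishes are alike
- battery: dark grey block battery, 97 mm long (x), 43 wide (y), 52 high (z), about 0.57 kg, leads already off. Origin at the centre of its underside, z up. It starts in the logger's bay, its centre at the logger's x = +30 mm, axes along the logger's; its last 25 mm (+x end) are under a fixed hood, so slide it 30 mm or more towards the logger's -x before lifting
- carrier: plywood bottle carrier, fixed: open box 76 mm (x) by 147 mm (y) by 42 mm high, walls and floor 5 mm, a cross wall in the middle (36 mm high) making two square bays of 66 mm whose centres lie at y = +35.5 and -35.5 mm. Origin at the centre of its underside, z up; the floor of the bays is at z = 5 mm
- dish_tray: shallow steel dish tray lined with dark rubber, fixed: 110 mm (x) by 164 mm (y), floor at z = 4 mm, rim only 11 mm high (7 mm above the floor), walls 4 mm, small wire handles at the two ends. The two dishes fit side by side along y, for example at y = +38 and -38 mm. Origin at the centre of its underside, z up
- battery_tray: grey plastic battery tray, fixed: 80 mm (x) by 134 mm (y, the long side), floor at z = 4 mm, walls 4 mm thick and 22 mm high (18 mm above the floor), ribbed outside. The battery goes in with its length along the tray's y, either way round. Origin at the centre of its underside, z up
- logger: grey data logger on a base, fixed, z up; its open front (-x) faces roughly the robot. In its frame, mm: bay floor z 4; battery x -18.5 to 78.5, between low guides (outer faces y +-27.5, top z 16); hood x 53 to 85, y +-29.5, top z 64; housing behind, x 84 to 144, y +-50, top z 64 (hinge lugs 81); hinge line of the hold-down bar at x 83, z 72, along y. Base plate x -35 to 145, y +-52
- bar (a joint): angle of the hold-down bar, rad: 0 down (starts below 0.08), grows as its front is lifted and swung back; stop 1.9; clear of a gripper over the battery beyond 1.6. Two 7 mm arms, 51 mm between, carry a round 10 mm grip rod 145.5 mm from the hinge: bar down, rod middle at logger (-62.5, 0, 72) mm, 33 mm free behind it. Stays at any angle, 2 N at the rod; the rod turns between the fingers

How it is judged:
On the way:
1. the hold-down bar is raised (beyond 1.0 rad) while the battery still sits in its bay (value of joint bar above 1 rad and distance of battery from where it was at the start of the episode below 0.02 m), for 0.2 s.
At the end, for the whole second after the job is handed in: Bottles stand on the carrier's floor, one per bay; dishes stand open side up on the dish tray's floor, inside its rim; the battery stands on its base on the battery tray's floor, lengthwise, within 18 mm of its centre each way; all upright within 0.1 rad and at rest (x of bottle_a in the frame of carrier between -0.014 and 0.014 m and y of bottle_a in the frame of carrier between -0.05 and 0.05 m and z of bottle_a in the frame of carrier between 0 and 0.011 m and angle between each of bottle_a, bottle_b, dish_a, dish_b, battery's own z axis and vertical below 0.1 rad and linear speed of each of bottle_a, bottle_b, dish_a, dish_b, battery below 0.02 m/s and x of bottle_b in the frame of carrier between -0.014 and 0.014 m and y of bottle_b in the frame of carrier between -0.05 and 0.05 m and z of bottle_b in the frame of carrier between 0 and 0.011 m and x of dish_a in the frame of dish_tray between -0.026 and 0.026 m and y of dish_a in the frame of dish_tray between -0.053 and 0.053 m and z of dish_a in the frame of dish_tray between 0 and 0.009 m and x of dish_b in the frame of dish_tray between -0.026 and 0.026 m and y of dish_b in the frame of dish_tray between -0.053 and 0.053 m and z of dish_b in the frame of dish_tray between 0 and 0.009 m and x of battery in the frame of battery_tray between -0.018 and 0.018 m and y of battery in the frame of battery_tray between -0.018 and 0.018 m and z of battery in the frame of battery_tray between 0 and 0.01 m and angle between the x axis of battery and the y axis of battery_tray, either way round below 0.3 rad); the robot touches nothing.
It fails at once if a bottle, a dish or the battery falls freely or is thrown (faster than 0.7 m/s while no finger touches it, a fall of about 25 mm) ((linear speed of bottle_a above 0.7 m/s and contact force between the fingers and bottle_a below 0.05 N) or (linear speed of dish_a above 0.7 m/s and contact force between the fingers and dish_a below 0.05 N) or (linear speed of bottle_b above 0.7 m/s and contact force between the fingers and bottle_b below 0.05 N) or (linear speed of dish_b above 0.7 m/s and contact force between the fingers and dish_b below 0.05 N) or (linear speed of battery above 0.7 m/s and contact force between the fingers and battery below 0.05 N)).
It also fails if it takes over 144 s, if anything falls off the work surface, if the arm or the gripper's body presses on something with over 40 N, if the wrist force passes 120 N, or if a joint passes its speed limit or range.

## Working session

There is one attempt and no reset: what is moved stays moved. The work goes in short steps, Python scripts to look and compute and a tool call to move; the robot and the scene stay as the last step left them, time stands still between calls to the robot, and variables do not carry over. Pictures are saved under pics/ and viewed, at most 17 in all, crops included, and the job is handed in when it is done.

Besides the shell and the picture viewer there is one more tool, called after "Request:" as name(argument=value, ...) on one line, values as JSON. drive_tool: Moves the arm, as the interface text tells. Shift numbers are shares of 100 mm and turn numbers shares of 45 degrees, none past 1 either way. Its arguments: {"type":"object","properties":{"deltas":{"type":"array","items":{"type":"number"}},"squeeze":{"type":"number"}},"required":["deltas"]}

```bash
mkdir -p pics
cat > h.py <<'E'
import numpy as np, cv2, pickle
from scipy.spatial.transform import Rotation as R
from workcell import bot
def K(p):
    f=210/np.tan(np.radians(p['fov_y'])/2); return np.array([[f,0,p['cx']],[0,f,p['cy']],[0,0,1.]])
def ext(p,st=None):
    """world->camera R,t"""
    if 'rvec' in p: return cv2.Rodrigues(np.array(p['rvec'],float))[0],np.array(p['tvec'],float).reshape(3)
    T=np.eye(4);T[:3,:3]=R.from_rotvec(st['tcp_rot']).as_matrix();T[:3,3]=st['tcp_pos']
    M=np.linalg.inv(T@np.array(p['tool_from_camera']));return M[:3,:3],M[:3,3]
def proj(p,X,st=None):
    r,t=ext(p,st);c=np.atleast_2d(X)@r.T+t;s=c[:,:2]/c[:,2:]
    s=s*(1+p['k1']*(s**2).sum(1,keepdims=True));k=K(p);return s*k[0,0]+k[:2,2]
def ray(p,uv,st=None):
    r,t=ext(p,st);k=K(p);uv=np.atleast_2d(np.array(uv,float));d=(uv-k[:2,2])/k[0,0];s=d.copy()
    for _ in range(20): s=d/(1+p['k1']*(s**2).sum(1,keepdims=True))
    return -r.T@t, np.c_[s,np.ones(len(s))]@r
def atz(p,uv,z,st=None):
    o,d=ray(p,uv,st);return o+d*((z-o[2])/d[:,2:])
def save(p,n): cv2.imwrite('pics/'+n+'.png',p['img'][:,:,::-1])
E
cat > a.py <<'E'
from h import *
st=bot.observe();print(st)
D={}
for c in ['scene','side']:
    p=bot.grab_frame(c);save(p,c)
    print(c,{k:v for k,v in p.items() if k!='img'})
    D[c]=p;D[c+'d']={}
    for n in ['bottle_a','dish_a','battery','carrier','dish_tray','battery_tray','logger','bar']:
        r=bot.cut_out(p,n);D[c+'d'][n]=r
        print(n,[(round(q['confidence'],2),q['box'],int(q['region'].sum())) for q in r])
pickle.dump(D,open('d.pkl','wb'))
E
python3 a.py
```

```text
{'time_s': 0.0, 'joints': array([ 1.15499655e+00,  3.42734192e-01,  1.52500179e+00, -4.37250422e-05,
        1.27541215e+00, -1.46008340e-01]), 'qvel': array([-0.00231174, -0.00026166,  0.00149193,  0.00127653, -0.00146336,
       -0.00090732]), 'effort': array([ 4.17280198e-04, -4.33677685e+01, -2.46009833e+01, -1.23317045e-04,
        7.97605055e-03,  1.16910445e-05]), 'tcp_pos': array([0.13976091, 0.50564076, 0.23062533]), 'tcp_rot': array([-4.22430730e-01, -3.11266675e+00,  2.36549115e-03]), 'contact_force': array([-0.38469305,  0.2483092 , -0.12671729]), 'wrist_torque': array([-0.00281014, -0.00800248,  0.00855124]), 'grasp_force': 0.0, 'grip_width': 0.08572409046979046}
scene {'fov_y': 56.51069124325213, 'cx': 276.11610170955424, 'cy': 205.15260704535854, 'k1': 0.00032130574877360706, 'rvec': array([ 2.14767021,  0.78648967, -0.35431958]), 'tvec': array([-0.40747451, -0.14452805,  1.36265124]), 'shot': 1}
bottle_a [(0.84, [278.8, 170.7, 12.9, 33.3], 421), (0.78, [289.0, 141.4, 13.6, 32.1], 349)]
dish_a [(0.97, [149.8, 239.1, 24.4, 24.8], 451), (0.6, [244.7, 212.3, 19.0, 18.3], 
[... 504 characters left out ...]
99276,  0.37989335]), 'tvec': array([-0.37902653,  0.28582058,  1.14375942]), 'shot': 2}
bottle_a [(0.96, [223.5, 190.5, 20.0, 32.4], 553), (0.71, [186.3, 144.7, 45.8, 22.4], 359), (0.59, [170.1, 177.9, 15.2, 33.9], 503)]
dish_a [(0.91, [261.9, 233.3, 22.9, 20.4], 401), (0.66, [295.8, 307.3, 28.3, 30.7], 519)]
battery [(0.79, [199.0, 151.4, 27.2, 26.2], 391)]
carrier [(0.78, [348.3, 280.4, 74.1, 67.2], 2649)]
dish_tray [(0.84, [246.9, 179.0, 63.3, 45.4], 1525)]
battery_tray [(0.92, [316.4, 220.2, 59.9, 43.9], 1418), (0.58, [260.5, 235.1, 23.7, 19.4], 417)]
logger [(0.85, [182.9, 134.9, 71.6, 49.3], 1470), (0.24, [247.0, 182.4, 62.8, 44.2], 1526)]
bar [(0.68, [185.4, 140.7, 42.5, 26.5], 354)]
```

Run:
```python
import cv2
for n,(l,t,r,b) in {'scene':(100,110,430,357),'side':(150,110,450,360)}.items():
    i=cv2.imread(f'pics/{n}.png')[t:b,l:r]; cv2.imwrite(f'pics/{n}_c.png',cv2.resize(i,(790,590),interpolation=cv2.INTER_CUBIC))
```

```text
(no output)
```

View pics/scene_c.png

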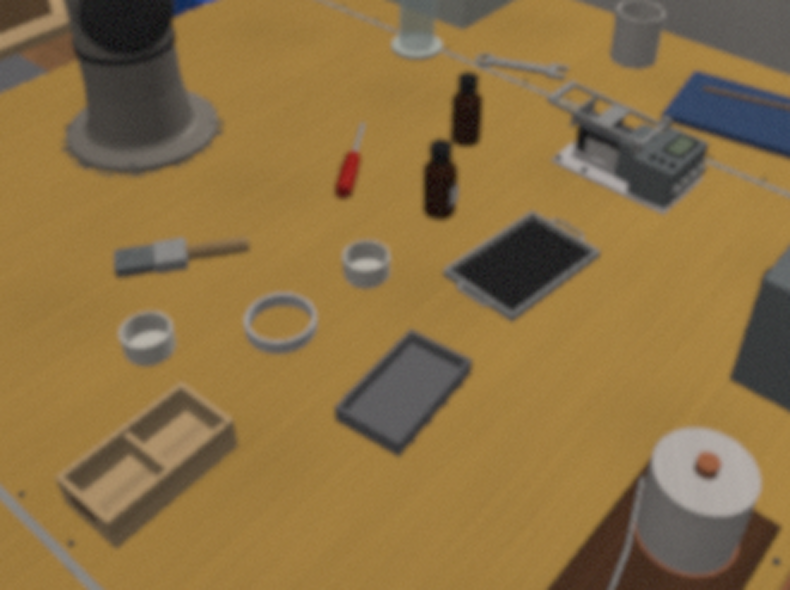

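View pics/side_c.png

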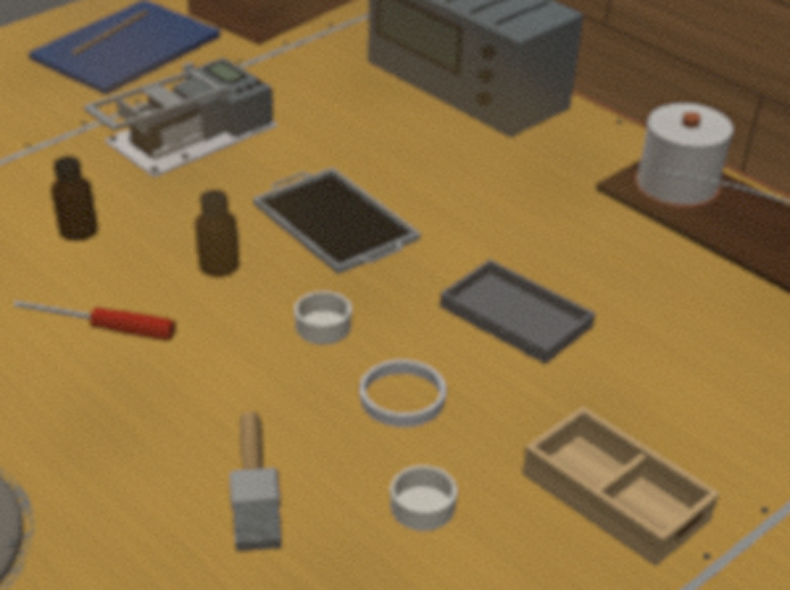

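The scene view shows the bottles at crop (467,108) and (440,180), and the dishes at (366,262) and (147,338). The ring at (280,321) is a distractor. The dish tray is at (522,265), battery tray at (403,392), carrier at (148,465) and the logger at (630,145) with its bar pointing up-left. The side view agrees. Next I'll fit poses to the masks.

```bash
cat > fit.py <<'E'
from h import *
from scipy.optimize import minimize
def box(x0,x1,y0,y1,z0,z1): return np.array([[x,y,z] for x in(x0,x1) for y in(y0,y1) for z in(z0,z1)])/1e3
def cyl(*rz):
    a=np.linspace(0,2*np.pi,24,endpoint=False)
    return np.concatenate([np.c_[r*np.cos(a),r*np.sin(a),0*a+z] for r,z in rz])/1e3
M={'bottle':[cyl((22,0),(22,68)),cyl((22,68),(12,84)),cyl((14.5,84),(14.5,104))],
'dish':[cyl((25,0),(28,8),(28,32))],
'carrier':[box(-38,38,-73.5,73.5,0,42)],
'dish_tray':[box(-55,55,-82,82,0,11)],
'battery_tray':[box(-40,40,-67,67,0,22)],
'logger':[box(-35,145,-52,52,0,4),box(84,144,-50,50,4,64),box(53,85,-29.5,29.5,4,64),box(-18.5,78.5,-27.5,27.5,4,16),box(-18.5,78.5,-21.5,21.5,4,56)]}
S=4
def render(parts,p,q,st=None):
    c,s=np.cos(q[2]),np.sin(q[2]);m=np.zeros((420*S,560*S),np.uint8)
    for P in parts:
        W=np.c_[P[:,0]*c-P[:,1]*s+q[0],P[:,0]*s+P[:,1]*c+q[1],P[:,2]]
        u=(proj(p,W,st)+.5)*S-.5
        cv2.fillConvexPoly(m,cv2.convexHull(np.round(u*16).astype(np.int32)),1,shift=4)
    return m>0
def fit(parts,views,q0,yaw=True):
    """views: list of (pic,mask,state)"""
    up=[cv2.resize(m.astype(np.float32),None,fx=S,fy=S,interpolation=cv2.INTER_LINEAR)>.5 for _,m,_ in views]
    def f(v):
        q=v if yaw else np.r_[v,q0[2]]
        return sum(1-(a&b).sum()/max(1,(a|b).sum()) for a,b in zip(up,[render(parts,p,q,s) for p,_,s in views]))/len(up)
    v0=np.array(q0 if yaw else q0[:2],float);n=len(v0)
    sx=np.vstack([v0]+[v0+d for d in np.diag([.012,.012,.15][:n])])
    r=minimize(f,v0,method='Nelder-Mead',options=dict(initial_simplex=sx,xatol=2e-4,fatol=1e-4,maxiter=150))
    return (r.x if yaw else np.r_[r.x,q0[2]]),r.fun
E
cat > b.py <<'E'
from fit import *
D=pickle.load(open('d.pkl','rb'));sc,si=D['scene'],D['side'];a,b=D['scened'],D['sided']
def cen(m): y,x=np.nonzero(m);return x.mean(),y.mean()
H={'bottle':.05,'dish':.014,'carrier':.02,'dish_tray':.005,'battery_tray':.01,'logger':.02}
res={}
for n,cls,ia,cand in [('bottle_a','bottle',0,0),('bottle_b','bottle',1,0),('dish_a','dish',0,0),('dish_b','dish',1,0),('carrier','carrier',0,0),('dish_tray','dish_tray',0,0),('battery_tray','battery_tray',0,0),('logger','logger',0,0)]:
    key=n[:-1]+'a' if cls in('bottle','dish') else n
    ma=a[key][ia]['region'];x=atz(sc,cen(ma),H[cls])[0]
    bs=[(np.linalg.norm(atz(si,cen(r['region']),H[cls])[0][:2]-x[:2]),j) for j,r in enumerate(b[key])]
    d,j=min(bs);mb=b[key][j]['region']
    V=[(sc,ma,None),(si,mb,None)]
    if cls in('bottle','dish'): q,f=fit(M[cls],V,[x[0],x[1],0],False)
    else:
        q,f=min((fit(M[cls],V,[x[0],x[1],y]) for y in np.arange(-1.4,1.5,.7)),key=lambda t:t[1])
        if n=='logger': q,f=min((fit(M[cls],V,[x[0]-.05*np.cos(y),x[1]-.05*np.sin(y),y]) for y in (-1,-.5,0,.5,1)),key=lambda t:t[1])
    each=[fit(M[cls],[v],q,cls not in('bottle','dish'))[0].round(3) for v in V]
    res[n]=q;print(n,q.round(4),'loss',round(f,3),'d',d.round(3),each)
pickle.dump(res,open('res.pkl','wb'))
E
python3 b.py
```

```text
bottle_a [0.4471 0.1366 0.    ] loss 0.081 d 0.01 [array([0.45 , 0.133, 0.   ]), array([0.448, 0.138, 0.   ])]
bottle_b [0.371  0.2906 0.    ] loss 0.078 d 0.011 [array([0.375, 0.286, 0.   ]), array([0.37, 0.29, 0.  ])]
dish_a [ 0.3621 -0.2629  0.    ] loss 0.094 d 0.003 [array([ 0.364, -0.263,  0.   ]), array([ 0.36 , -0.264,  0.   ])]
dish_b [ 0.4595 -0.019   0.    ] loss 0.084 d 0.004 [array([ 0.462, -0.022,  0.   ]), array([ 0.46 , -0.018,  0.   ])]
carrier [ 0.4977 -0.3623  0.037 ] loss 0.034 d 0.002 [array([ 0.498, -0.362,  0.023]), array([ 0.498, -0.362,  0.037])]
dish_tray [ 0.5946  0.1161 -0.0981] loss 0.041 d 0.004 [array([ 0.595,  0.115, -0.093]), array([ 0.594,  0.117, -0.104])]
battery_tray [ 0.6188 -0.1322  0.1039] loss 0.031 d 0.004 [array([ 0.62 , -0.133,  0.091]), array([ 0.619, -0.132,  0.101])]
logger [ 0.531   0.3779 -0.0342] loss 0.316 d 0.017 [array([ 0.532,  0.374, -0.038]), array([ 0.531,  0.38 , -0.025])]
```

Request:
drive_tool(deltas=[-0.95, -0.05, -0.8, 0, 0, 1, 1, -0.95, -0.05, -0.8, 0, 0, 1, 1, -0.95, -0.05, -0.8, 0, 0, 1, 1, -0.95, -0.05, -0.8, 0, 0, 1, 1, -0.95, -0.05, -0.8, 0, 0, 1, 1])

```text
time_s: 1.52
tcp_pos: [0.2303, 0.4758, 0.3113]
tcp_rot: [-1.582, -2.714, -0.0]
contact_force: [-0.5, -0.4, -1.1]
grip_width: 0.0854
grasp_force: 0.0
```

Request:
drive_tool(deltas=[-0.88, 0.54, -0.2, 0, 0, 0.66, 0.5, -0.88, 0.54, -0.2, 0, 0, 0.66, 0.5, -0.88, 0.54, -0.2, 0, 0, 0.66, 0.5, -0.88, 0.54, -0.2, 0, 0, 0.66, 0.5])

```text
time_s: 2.02
tcp_pos: [0.3207, 0.4258, 0.3312]
tcp_rot: [-2.221, -2.222, 0.0]
contact_force: [0.8, -0.2, 0.0]
grip_width: 0.0426
grasp_force: 0.0
```

Request:
drive_tool(deltas=[-0.4, 1, 0, 0, 0, 0, 0.5, -0.4, 1, 0, 0, 0, 0, 0.5, -0.4, 1, 0, 0, 0, 0, 0.5, -0.4, 1, 0, 0, 0, 0, 0.5])

```text
time_s: 2.52
tcp_pos: [0.4195, 0.3862, 0.3311]
tcp_rot: [-2.22, -2.222, 0.001]
contact_force: [-0.8, 0.3, 0.0]
grip_width: 0.0427
grasp_force: 0.0
```

```bash
cat > w.py <<'E'
import sys
from fit import *
def psi(st): x=R.from_rotvec(st['tcp_rot']).as_matrix()[:,0]; return np.degrees(np.arctan2(x[1],x[0]))
def where(st): print('t',round(st['time_s'],2),'pos',st['tcp_pos'].round(4),'psi',psi(st).round(2),'z',R.from_rotvec(st['tcp_rot']).as_matrix()[:,2].round(3),'j6',st['joints'][5].round(2),'w',round(st['grip_width'],4),'F',st['contact_force'].round(1),round(st['grasp_force'],1))
E
python3 - <<'E'
from w import *
st=bot.observe();where(st);p=bot.grab_frame('wrist');save(p,'w1');print(np.round(p['tool_from_camera'],3).tolist(),p['fov_y'],p['k1'])
d={n:bot.cut_out(p,n) for n in ['battery','logger','bar','bottle_a']}
for n in d: print(n,[(round(q['confidence'],2),q['box'],int(q['region'].sum())) for q in d[n]])
pickle.dump((st,p,d),open('w1.pkl','wb'))
E
```

```text
t 2.52 pos [0.4195 0.3862 0.3311] psi 90.03 z [-0.001  0.    -1.   ] j6 0.61 w 0.0427 F [-0.8  0.3  0. ] 0.0
[[0.001, -0.962, -0.274, 0.068], [1.0, 0.001, 0.001, -0.001], [-0.001, -0.274, 0.962, -0.143], [0.0, 0.0, 0.0, 1.0]] 62.08979379478342 0.027581405041418584
battery [(0.89, [351.4, 157.8, 70.0, 37.8], 1327)]
logger [(0.56, [318.7, 130.6, 182.8, 87.8], 11729)]
bar [(0.69, [319.2, 155.1, 134.2, 55.5], 3627)]
bottle_a [(0.79, [225.4, 212.2, 35.8, 58.9], 1409)]
```

View pics/w1.png

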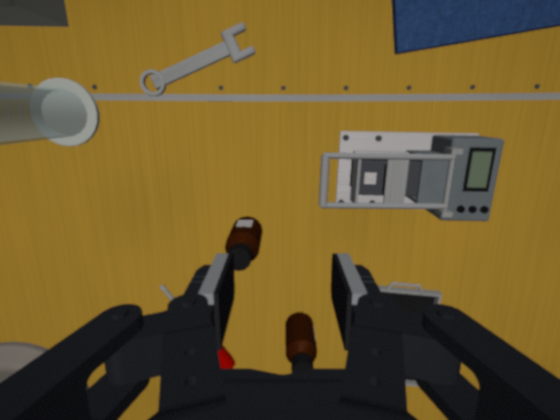

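The wrist view is clear. The logger is at about (410,175), the rod of the bar at (324,180) on the left, a bottle at (245,240), and the other bottle between the fingers. I'll zoom in on the logger.

Run:
```python
from w import *
st,p,d=pickle.load(open('w1.pkl','rb'))
i=p['img'][115:235,310:510,::-1];i=cv2.resize(i,(800,480),interpolation=cv2.INTER_CUBIC)
V=[(p,d['logger'][0]['region'],st)]
m=d['logger'][0]['region']|d['bar'][0]['region']|d['battery'][0]['region']
parts=M['logger']+[box(-67.5,-57.5,-32.5,32.5,67,77),box(-62.5,83,25.5,32.5,68,76),box(-62.5,83,-32.5,-25.5,68,76)]
for y in(-.1,.1):
    q,f=fit(parts,[(p,m,st)],[.531,.378,y]);print(q.round(4),f)
c,s=np.cos(q[2]),np.sin(q[2])
for P in parts[:2]+[parts[2],parts[4]]+parts[5:]:
    W=np.c_[P[:,0]*c-P[:,1]*s+q[0],P[:,0]*s+P[:,1]*c+q[1],P[:,2]]
    u=(proj(p,W,st)-[310,115]+.5)*4
    cv2.polylines(i,[cv2.convexHull(np.round(u).astype(np.int32))],True,(0,0,255),1)
cv2.imwrite('pics/w1c.png',i)
```

```text
[ 0.529   0.3739 -0.0147] 0.04784476306681851
[ 0.5291  0.3739 -0.0157] 0.0477026591714419
```

View pics/w1c.png

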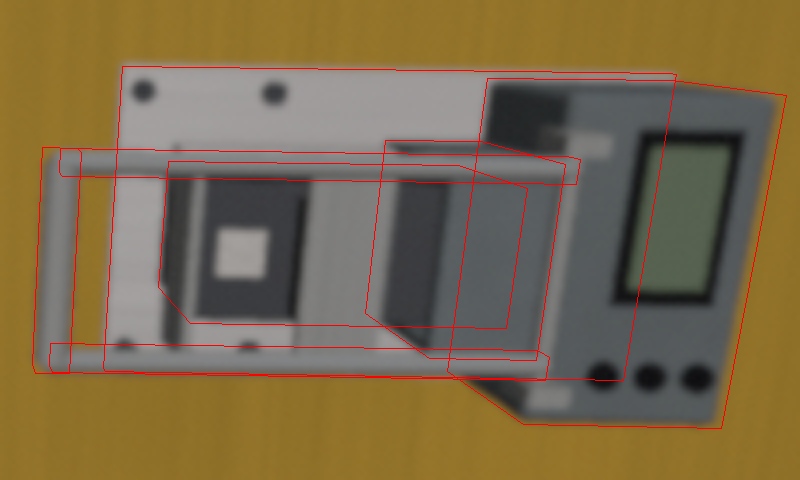

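Request:
drive_tool(deltas=[-0.11, 0.48, 1, 0, 0, 0.02, 0.35, -0.11, 0.48, 1, 0, 0, 0.02, 0.35, -0.11, 0.48, 1, 0, 0, 0.02, 0.35])

```text
time_s: 3.15
tcp_pos: [0.4673, 0.3734, 0.2277]
tcp_rot: [-2.241, -2.199, 0.011]
contact_force: [0.6, -0.1, -0.5]
grip_width: 0.03
grasp_force: 0.0
```

Request:
drive_tool(deltas=[0, 0, 1, 0, 0, 0, 0.35, 0, 0, 1, 0, 0, 0, 0.35, 0, 0, 1, 0, 0, 0, 0.35])

```text
time_s: 3.52
tcp_pos: [0.4669, 0.3747, 0.1308]
tcp_rot: [-2.24, -2.201, 0.005]
contact_force: [-1.2, -0.2, -0.2]
grip_width: 0.0298
grasp_force: 0.0
```

Request:
drive_tool(deltas=[0, 0, 0.4, 0, 0, 0, 0.35, 0, 0, 0.76, 0, 0, 0, 0.35, 0, 0, 0.76, 0, 0, 0, 0.35, 0, 0, 0.76, 0, 0, 0, 0.35])

```text
time_s: 4.03
tcp_pos: [0.4699, 0.3759, 0.0586]
tcp_rot: [2.241, 2.201, 0.008]
contact_force: [0.1, 0.6, 0.4]
grip_width: 0.0301
grasp_force: 0.0
```

Request:
drive_tool(deltas=[0, 0, 0, 0, 0, 0, 0, 0, 0, 0, 0, 0, 0, 0, 0, 0, 0, 0, 0, 0, 0, 0, 0, 0, 0, 0, 0, 0, 0, 0, 0, 0, 0, 0, 0, 0, 0, 0, 0, 0, 0, 0], squeeze=25)

```text
time_s: 4.78
tcp_pos: [0.4669, 0.3755, 0.0565]
tcp_rot: [-2.24, -2.199, 0.001]
contact_force: [-7.1, 3.5, 0.6]
grip_width: 0.0088
grasp_force: 25.3
```

Request:
drive_tool(deltas=[0, 0.02, -0.19, 0, 0, 0, 0, 0, 0.06, -0.4, 0, 0, 0, 0, 0, 0.14, -0.6, 0, 0, 0, 0, 0, 0.25, -0.79, 0, 0, 0, 0, 0, 0.39, -0.96, 0, 0, 0, 0, 0, 0.39, -0.96, 0, 0, 0, 0])

```text
time_s: 5.52
tcp_pos: [0.5069, 0.3748, 0.1552]
tcp_rot: [-2.241, -2.2, -0.004]
contact_force: [-8.4, 1.3, 8.9]
grip_width: 0.0093
grasp_force: 25.1
```

Request:
drive_tool(deltas=[0, 0.16, -0.15, 0, 0, 0, 0, 0, 0.34, -0.27, 0, 0, 0, 0, 0, 0.54, -0.36, 0, 0, 0, 0, 0, 0.75, -0.43, 0, 0, 0, 0, 0, 0.96, -0.46, 0, 0, 0, 0, 0, 0.96, -0.46, 0, 0, 0, 0])

```text
time_s: 6.28
tcp_pos: [0.605, 0.3726, 0.2]
tcp_rot: [2.242, 2.199, 0.009]
contact_force: [-0.9, 1.5, 5.9]
grip_width: 0.0087
grasp_force: 25.3
```

Request:
drive_tool(deltas=[0, 0.14, 0, 0, 0, 0, 0, 0, 0.29, 0.01, 0, 0, 0, 0, 0, 0.4, 0.03, 0, 0, 0, 0, 0, 0.4, 0.03, 0, 0, 0, 0, 0, 0.4, 0.03, 0, 0, 0, 0])

```text
time_s: 6.9
tcp_pos: [0.6433, 0.3718, 0.1957]
tcp_rot: [2.241, 2.201, 0.004]
contact_force: [1.7, 2.9, 4.0]
grip_width: 0.0089
grasp_force: 25.8
```

Run:
```python
from w import *
where(bot.observe());p=bot.grab_frame('side');i=p['img'][90:230,130:330,::-1]
cv2.imwrite('pics/s2.png',cv2.resize(i,(800,560)))
```

```text
t 6.9 pos [0.6433 0.3718 0.1957] psi 88.96 z [ 0.002  0.001 -1.   ] j6 0.44 w 0.0089 F [1.7 2.9 4. ] 25.8
```

View pics/s2.png

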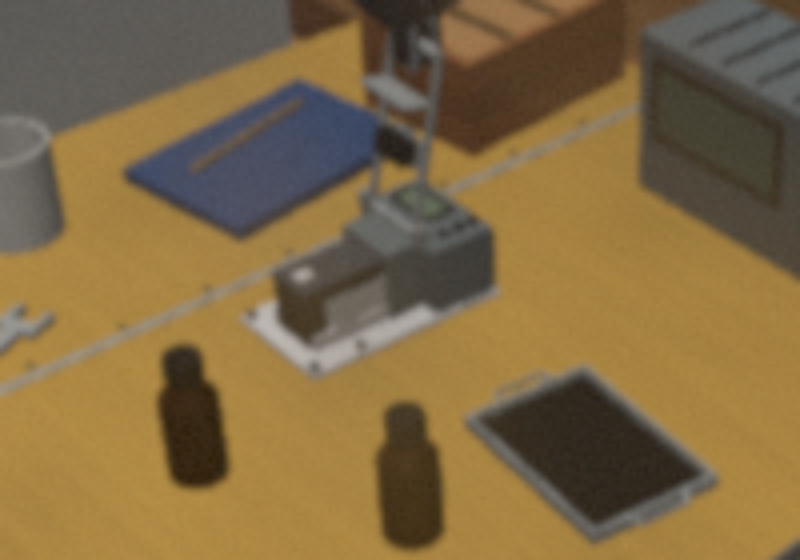

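Request:
drive_tool(deltas=[0, 0, 0, 0, 0, 0, 0.35, 0, 0, 0, 0, 0, 0, 0.35, 0, 0, 0, 0, 0, 0, 0.35])

```text
time_s: 7.32
tcp_pos: [0.6431, 0.3711, 0.1939]
tcp_rot: [-2.242, -2.201, 0.002]
contact_force: [0.5, 0.1, -0.8]
grip_width: 0.0299
grasp_force: 0.0
```

Request:
drive_tool(deltas=[0, 0, -0.5, 0, 0, 0, 0.35, 0, 0, -1, 0, 0, 0, 0.35, 0, 0, -1, 0, 0, 0, 0.35])

```text
time_s: 7.7
tcp_pos: [0.6446, 0.3718, 0.3001]
tcp_rot: [2.239, 2.198, 0.015]
contact_force: [1.3, 0.3, -0.1]
grip_width: 0.0302
grasp_force: 0.0
```

Request:
drive_tool(deltas=[0, -1, 0, 0, 0, -1, 0.8, 0, -1, 0, 0, 0, -1, 0.8, 0, -1, 0, 0, 0, -1, 0.8, 0, -1, 0, 0, 0, -1, 0.8, 0, -1, 0, 0, 0, -1, 0.8])

```text
time_s: 8.32
tcp_pos: [0.543, 0.373, 0.2934]
tcp_rot: [-1.228, -2.89, 0.002]
contact_force: [0.3, 0.5, 0.4]
grip_width: 0.0683
grasp_force: 0.0
```

Request:
drive_tool(deltas=[0, 0, 0, 0, 0, -1, 0.8, 0, 0, 0, 0, 0, -1, 0.8, 0, 0, 0, 0, 0, -1, 0.8, 0, 0, 0, 0, 0, -1, 0.8, 0, 0, 0, 0, 0, -1, 0.8])

```text
time_s: 8.95
tcp_pos: [0.5433, 0.373, 0.2936]
tcp_rot: [-0.033, -3.141, 0.001]
contact_force: [-0.6, 0.8, 0.4]
grip_width: 0.0678
grasp_force: 0.0
```

Run:
```python
from w import *
st=bot.observe();where(st);p=bot.grab_frame('wrist');d=bot.cut_out(p,'battery');d2=bot.cut_out(p,'logger')
print([(q['confidence'],q['box']) for q in d],[(q['confidence'],q['box']) for q in d2])
i=p['img'][:,:,::-1].copy();q=[.529,.3739,-.0155];c,s=np.cos(q[2]),np.sin(q[2])
for P in M['logger']:
    W=np.c_[P[:,0]*c-P[:,1]*s+q[0],P[:,0]*s+P[:,1]*c+q[1],P[:,2]]
    cv2.polylines(i,[cv2.convexHull(np.round(proj(p,W,st)).astype(np.int32))],True,(0,0,255),1)
cv2.imwrite('pics/w2.png',i)
```

```text
t 8.95 pos [0.5433 0.373  0.2936] psi 178.81 z [-0.001 -0.    -1.   ] j6 -1.06 w 0.0678 F [-0.6  0.8  0.4] 0.0
[(0.84, [264.0, 139.7, 41.9, 68.9]), (0.66, [0.0, 60.4, 99.3, 47.9])] [(0.88, [241.4, 128.6, 89.7, 225.7])]
```

View pics/w2.png

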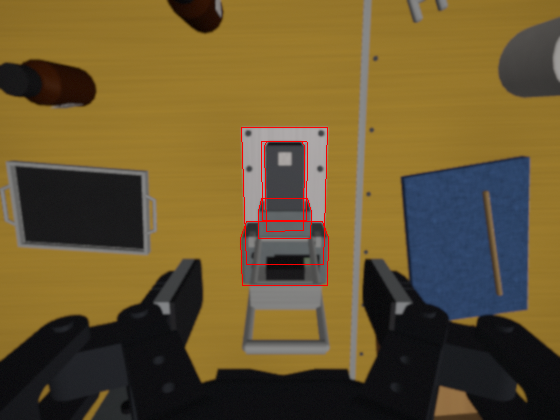

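The model outline matches the picture, and the battery is at (285,175) with the bar clear. Going down to grasp the battery.

Request:
drive_tool(deltas=[-0.12, 0, 1, 0, 0, 0, 0.8, -0.12, 0, 1, 0, 0, 0, 0.8, -0.12, 0, 1, 0, 0, 0, 0.8])

```text
time_s: 9.48
tcp_pos: [0.554, 0.372, 0.1908]
tcp_rot: [-0.033, -3.135, 0.005]
contact_force: [-0.0, 0.0, 0.6]
grip_width: 0.0687
grasp_force: 0.0
```

Request:
drive_tool(deltas=[0, 0, 1, 0, 0, 0, 0.8, 0, 0, 1, 0, 0, 0, 0.8, 0, 0, 1, 0, 0, 0, 0.8])

```text
time_s: 9.85
tcp_pos: [0.5546, 0.3727, 0.0935]
tcp_rot: [-0.031, -3.138, 0.002]
contact_force: [0.2, 0.2, 0.2]
grip_width: 0.0682
grasp_force: 0.0
```

Request:
drive_tool(deltas=[0, 0, 0.35, 0, 0, 0, 0.8, 0, 0, 0.68, 0, 0, 0, 0.8, 0, 0, 0.68, 0, 0, 0, 0.8, 0, 0, 0.68, 0, 0, 0, 0.8])

```text
time_s: 10.35
tcp_pos: [0.5572, 0.374, 0.0298]
tcp_rot: [0.029, 3.137, 0.004]
contact_force: [0.1, 0.4, 0.4]
grip_width: 0.0684
grasp_force: 0.0
```

Request:
drive_tool(deltas=[0, 0, 0, 0, 0, 0, 0.4, 0, 0, 0, 0, 0, 0, 0.4, 0, 0, 0, 0, 0, 0, 0.4, 0, 0, 0, 0, 0, 0, 0.4, 0, 0, 0, 0, 0, 0, 0.4], squeeze=60)

```text
time_s: 10.98
tcp_pos: [0.5567, 0.374, 0.029]
tcp_rot: [0.029, 3.137, 0.004]
contact_force: [-0.5, 0.2, 7.2]
grip_width: 0.0419
grasp_force: 64.4
```

Request:
drive_tool(deltas=[0.08, 0, 0, 0, 0, 0, 0.4, 0.16, 0, 0, 0, 0, 0, 0.4, 0.24, 0, 0, 0, 0, 0, 0.4, 0.32, 0, 0, 0, 0, 0, 0.4, 0.4, 0, 0, 0, 0, 0, 0.4, 0.45, 0, 0, 0, 0, 0, 0.4, 0.45, 0, 0, 0, 0, 0, 0.4])

```text
time_s: 11.85
tcp_pos: [0.5128, 0.3747, 0.029]
tcp_rot: [0.029, 3.135, 0.005]
contact_force: [3.7, -0.1, 6.0]
grip_width: 0.0422
grasp_force: 64.0
```

Request:
drive_tool(deltas=[0, 0, -0.1, 0, 0, 0, 0.4, 0, 0, -0.3, 0, 0, 0, 0.4, 0, 0, -0.6, 0, 0, 0, 0.4, 0, 0, -0.9, 0, 0, 0, 0.4, 0, 0, -1, 0, 0, 0, 0.4, 0, 0, -1, 0, 0, 0, 0.4])

```text
time_s: 12.6
tcp_pos: [0.51, 0.3736, 0.126]
tcp_rot: [-0.029, -3.141, 0.0]
contact_force: [0.5, 0.0, -7.8]
grip_width: 0.0417
grasp_force: 62.9
```

Run:
```python
from w import *
where(bot.observe());p=bot.grab_frame('side');i=p['img'][90:230,130:330,::-1]
cv2.imwrite('pics/s3.png',cv2.resize(i,(600,420)))
```

```text
t 12.6 pos [0.51   0.3736 0.126 ] psi 178.94 z [-0.001 -0.    -1.   ] j6 -1.04 w 0.0417 F [ 0.5  0.  -7.8] 62.9
```

View pics/s3.png

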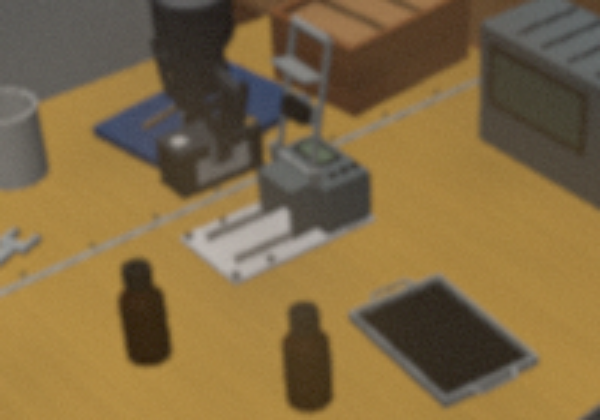

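Side view: the battery hangs level in the gripper at (200,155), clear of the logger, and the bar is up.

Request:
drive_tool(deltas=[0, 0, -0.25, 0, 0, 0.2, 0.4, 0, 0, -0.5, 0, 0, 0.4, 0.4, 0, 0, -0.5, 0, 0, 0.6, 0.4, 0, 0, -0.5, 0, 0, 0.8, 0.4, 0, 0, -0.5, 0, 0, 1, 0.4, 0, 0, -0.5, 0, 0, 1, 0.4])

```text
time_s: 13.4
tcp_pos: [0.5096, 0.3733, 0.1744]
tcp_rot: [-1.226, -2.89, 0.004]
contact_force: [-0.2, -0.6, -7.4]
grip_width: 0.0418
grasp_force: 62.9
```

Request:
drive_tool(deltas=[-0.2, -0.2, 0, 0, 0, 0.2, 0.4, -0.4, -0.39, 0, 0, 0, 0.4, 0.4, -0.6, -0.58, 0, 0, 0, 0.6, 0.4, -0.72, -0.7, 0, 0, 0, 0.84, 0.4, -0.72, -0.7, 0, 0, 0, 0.84, 0.4])

```text
time_s: 14.02
tcp_pos: [0.5097, 0.2722, 0.1756]
tcp_rot: [-2.097, -2.339, 0.002]
contact_force: [0.0, 1.0, -6.7]
grip_width: 0.0421
grasp_force: 63.3
```

Request:
drive_tool(deltas=[-0.4, 0.06, 0, 0, 0, 0, 0.4, -0.8, 0.13, 0, 0, 0, 0, 0.4, -1, 0.16, 0, 0, 0, 0, 0.4])

```text
time_s: 14.4
tcp_pos: [0.5369, 0.1746, 0.1759]
tcp_rot: [-2.094, -2.341, 0.0]
contact_force: [0.4, -0.7, -6.9]
grip_width: 0.0419
grasp_force: 63.2
```

Request:
drive_tool(deltas=[-0.5, 0.08, 0, 0, 0, 0, 0.4, -1, 0.16, 0, 0, 0, 0, 0.4])

```text
time_s: 14.65
tcp_pos: [0.5635, 0.0778, 0.176]
tcp_rot: [-2.092, -2.343, -0.001]
contact_force: [0.6, -0.4, -7.0]
grip_width: 0.0421
grasp_force: 63.2
```

Request:
drive_tool(deltas=[-0.5, 0.08, 0, 0, 0, 0, 0.4, -1, 0.16, 0, 0, 0, 0, 0.4])

```text
time_s: 14.9
tcp_pos: [0.5902, -0.0203, 0.176]
tcp_rot: [-2.093, -2.342, -0.001]
contact_force: [0.2, -0.2, -5.9]
grip_width: 0.0417
grasp_force: 63.2
```

Request:
drive_tool(deltas=[-0.4, 0.06, 0, 0, 0, 0, 0.4, -0.8, 0.13, 0, 0, 0, 0, 0.4, -1, 0.16, 0, 0, 0, 0, 0.4, -1, 0.16, 0, 0, 0, 0, 0.4])

```text
time_s: 15.4
tcp_pos: [0.6165, -0.1181, 0.1756]
tcp_rot: [-2.098, -2.337, -0.0]
contact_force: [-0.2, 0.9, -6.0]
grip_width: 0.042
grasp_force: 63.3
```

Run:
```python
from w import *
where(bot.observe())
```

```text
t 15.4 pos [ 0.6165 -0.1181  0.1756] psi 96.18 z [-0.001  0.001 -1.   ] j6 -0.42 w 0.042 F [-0.2  0.9 -6. ] 63.3
```

Request:
drive_tool(deltas=[-0.12, 0.01, 0.2, 0, 0, 0, 0.4, -0.12, 0.01, 0.5, 0, 0, 0, 0.4, -0.12, 0.01, 0.8, 0, 0, 0, 0.4, -0.12, 0.01, 1, 0, 0, 0, 0.4, -0.12, 0.01, 1, 0, 0, 0, 0.4])

```text
time_s: 16.02
tcp_pos: [0.6168, -0.128, 0.0732]
tcp_rot: [-2.093, -2.335, 0.003]
contact_force: [0.1, 1.0, -6.1]
grip_width: 0.0421
grasp_force: 63.1
```

Request:
drive_tool(deltas=[0, 0, 0.15, 0, 0, 0, 0.4, 0, 0, 0.27, 0, 0, 0, 0.4, 0, 0, 0.36, 0, 0, 0, 0.4, 0, 0, 0.42, 0, 0, 0, 0.4, 0, 0, 0.42, 0, 0, 0, 0.4])

```text
time_s: 16.65
tcp_pos: [0.6184, -0.1293, 0.0338]
tcp_rot: [-2.099, -2.337, 0.0]
contact_force: [1.0, -1.6, -6.7]
grip_width: 0.0421
grasp_force: 63.3
```

Run:
```python
from w import *
where(bot.observe())
p=bot.grab_frame('scene');i=p['img'][200:320,190:350,::-1]
cv2.imwrite('pics/s4.png',cv2.resize(i,(640,480)))
```

```text
t 16.65 pos [ 0.6184 -0.1293  0.0338] psi 96.14 z [-0.001  0.    -1.   ] j6 -0.43 w 0.0421 F [ 1.  -1.6 -6.7] 63.3
```

View pics/s4.png

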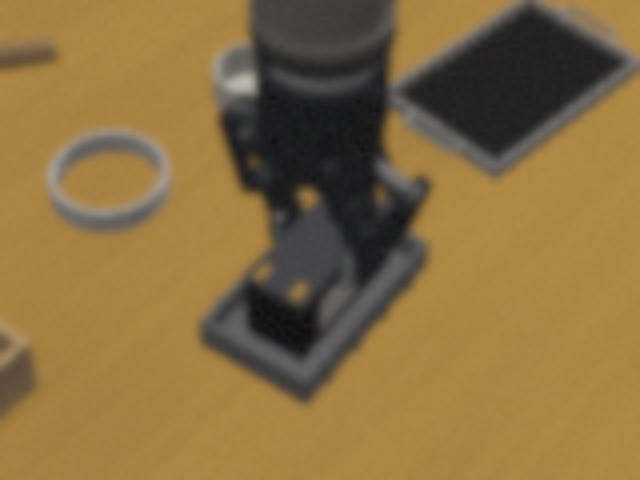

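The battery sits centred inside the tray walls at (300,300) and aligned, still a few mm above the floor. Lowering gently.

Request:
drive_tool(deltas=[0, 0, 0.02, 0, 0, 0, 0.4, 0, 0, 0.03, 0, 0, 0, 0.4, 0, 0, 0.03, 0, 0, 0, 0.4])

```text
time_s: 17.08
tcp_pos: [0.6187, -0.1293, 0.0313]
tcp_rot: [2.099, 2.337, 0.0]
contact_force: [-0.2, -0.6, -7.1]
grip_width: 0.0418
grasp_force: 63.3
```

Request:
drive_tool(deltas=[0, 0, 0.01, 0, 0, 0, 0.4, 0, 0, 0.02, 0, 0, 0, 0.4, 0, 0, 0.02, 0, 0, 0, 0.4])

```text
time_s: 17.45
tcp_pos: [0.6186, -0.1293, 0.0293]
tcp_rot: [-2.099, -2.337, -0.0]
contact_force: [0.0, -1.0, -6.8]
grip_width: 0.0419
grasp_force: 63.5
```

Request:
drive_tool(deltas=[0, 0, 0.01, 0, 0, 0, 0.4, 0, 0, 0.01, 0, 0, 0, 0.4])

```text
time_s: 17.7
tcp_pos: [0.6187, -0.1292, 0.029]
tcp_rot: [2.099, 2.337, 0.0]
contact_force: [-3.0, 1.1, 0.6]
grip_width: 0.0421
grasp_force: 64.1
```

Request:
drive_tool(deltas=[0, 0, 0.01, 0, 0, 0, 0.4, 0, 0, 0.01, 0, 0, 0, 0.4])

```text
time_s: 17.95
tcp_pos: [0.6187, -0.1292, 0.029]
tcp_rot: [2.099, 2.337, 0.001]
contact_force: [-5.2, 3.0, 8.4]
grip_width: 0.0419
grasp_force: 65.1
```

Request:
drive_tool(deltas=[0, 0, 0.01, 0, 0, 0, 0.4, 0, 0, 0.01, 0, 0, 0, 0.4])

```text
time_s: 18.2
tcp_pos: [0.6187, -0.1292, 0.0289]
tcp_rot: [2.098, 2.337, 0.001]
contact_force: [-8.7, 3.6, 15.5]
grip_width: 0.0422
grasp_force: 66.0
```

Request:
drive_tool(deltas=[0, 0, -0.03, 0, 0, 0, 0.62, 0, 0, -0.03, 0, 0, 0, 0.62, 0, 0, -0.03, 0, 0, 0, 0.62, 0, 0, -0.03, 0, 0, 0, 0.62])

```text
time_s: 18.7
tcp_pos: [0.6187, -0.1293, 0.029]
tcp_rot: [-2.099, -2.337, -0.0]
contact_force: [-0.5, -0.6, -0.3]
grip_width: 0.0529
grasp_force: 0.0
```

Request:
drive_tool(deltas=[0, 0, -0.2, 0, 0, 0, 0.62, 0, 0, -0.6, 0, 0, 0, 0.62, 0, 0, -1, 0, 0, 0, 0.62])

```text
time_s: 19.08
tcp_pos: [0.6184, -0.1293, 0.1299]
tcp_rot: [-2.099, -2.337, 0.0]
contact_force: [0.8, 0.0, 0.3]
grip_width: 0.0532
grasp_force: 0.0
```

Request:
drive_tool(deltas=[0, 0, -0.5, 0, 0, 0.26, 1, 0, 0, -1, 0, 0, 0.26, 1, 0, 0, -1, 0, 0, 0.26, 1])

```text
time_s: 19.45
tcp_pos: [0.6206, -0.1299, 0.2342]
tcp_rot: [2.32, 2.106, 0.007]
contact_force: [0.5, -0.2, -0.0]
grip_width: 0.0851
grasp_force: 0.0
```

Request:
drive_tool(deltas=[0.25, -0.45, 0, 0, 0, 0, 1, 0.47, -0.85, 0, 0, 0, 0, 1, 0.47, -0.85, 0, 0, 0, 0, 1])

```text
time_s: 19.82
tcp_pos: [0.5359, -0.0725, 0.2284]
tcp_rot: [-2.322, -2.111, 0.002]
contact_force: [-0.2, 0.2, 0.5]
grip_width: 0.0854
grasp_force: 0.0
```

Request:
drive_tool(deltas=[0.25, -0.45, 0, 0, 0, 0, 1, 0.47, -0.85, 0, 0, 0, 0, 1, 0.47, -0.85, 0, 0, 0, 0, 1, 0.47, -0.85, 0, 0, 0, 0, 1])

```text
time_s: 20.32
tcp_pos: [0.4597, -0.0199, 0.2293]
tcp_rot: [2.326, 2.111, 0.001]
contact_force: [0.1, -0.0, 0.2]
grip_width: 0.0852
grasp_force: 0.0
```

```bash
cat > look.py <<'E'
# look.py cls dz targetz psi : refine nearest object of class under the tool and print the tool shift to it
from w import *
def look(n,cls,x0,pic=None):
    st=bot.observe();where(st);p=bot.grab_frame('wrist')
    if pic: save(p,pic)
    for r in bot.cut_out(p,n):
        m=r['region'];y,x=np.nonzero(m)
        g=atz(p,(x.mean(),y.mean()),.02,st)[0]
        q,f=fit(M[cls],[(p,m,st)],[g[0],g[1],x0[2]],len(M[cls])==1 and cls!='dish')
        print(n,round(r['confidence'],2),r['box'],q.round(4),'loss',round(f,3),'expected',np.round(x0,4))
def go(st,xyz):
    """tool shift (in 100 mm) from measured pose to world xyz"""
    M_=R.from_rotvec(st['tcp_rot']).as_matrix();return ((np.array(xyz)-st['tcp_pos'])@M_*10).round(3)
E
python3 - <<'E'
from look import *
res=pickle.load(open('res.pkl','rb'))
look('dish_b','dish',res['dish_b'],'w3')
E
```

```text
t 20.32 pos [ 0.4597 -0.0199  0.2293] psi 84.44 z [ 0.001 -0.    -1.   ] j6 -0.11 w 0.0852 F [ 0.1 -0.   0.2] 0.0
dish_b 0.86 [196.0, 356.8, 48.4, 26.5] [ 0.3608 -0.2576  0.    ] loss 0.727 expected [ 0.4595 -0.019   0.    ]
dish_b 0.65 [253.6, 150.1, 54.2, 56.2] [ 0.4574 -0.0193  0.    ] loss 0.029 expected [ 0.4595 -0.019   0.    ]
```

View pics/w3.png

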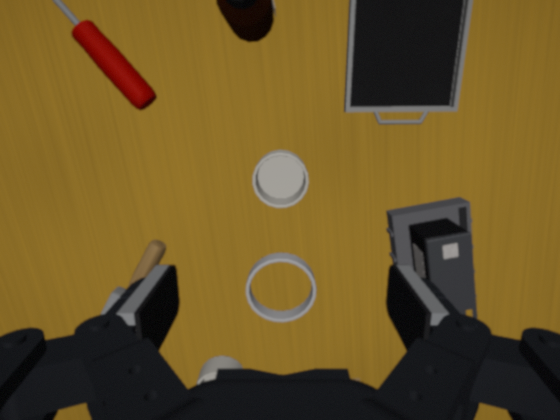

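Wrist view: dish at (280,180), with the battery standing in its tray at (440,255). Fit is good. Descending on the dish.

Request:
drive_tool(deltas=[0, -0.02, 0.5, 0, 0, 0, 0.95, 0, -0.02, 1, 0, 0, 0, 0.95, 0, -0.02, 1, 0, 0, 0, 0.95])

```text
time_s: 20.8
tcp_pos: [0.4549, -0.0192, 0.1265]
tcp_rot: [-2.323, -2.106, 0.007]
contact_force: [0.2, 0.5, 0.3]
grip_width: 0.0814
grasp_force: 0.0
```

Request:
drive_tool(deltas=[0, 0, 0.5, 0, 0, 0, 0.95, 0, 0, 1, 0, 0, 0, 0.95, 0, 0, 1, 0, 0, 0, 0.95])

```text
time_s: 21.18
tcp_pos: [0.456, -0.0192, 0.0283]
tcp_rot: [-2.324, -2.108, 0.004]
contact_force: [0.0, -0.8, 1.1]
grip_width: 0.0811
grasp_force: 0.0
```

Request:
drive_tool(deltas=[0, 0, 0.12, 0, 0, 0, 0.95, 0, 0, 0.25, 0, 0, 0, 0.95, 0, 0, 0.25, 0, 0, 0, 0.95])

```text
time_s: 21.55
tcp_pos: [0.4566, -0.0191, 0.0044]
tcp_rot: [-2.327, -2.111, -0.0]
contact_force: [0.1, -0.1, -0.3]
grip_width: 0.0808
grasp_force: 0.0
```

Request:
drive_tool(deltas=[0, 0, 0, 0, 0, 0, 0.55, 0, 0, 0, 0, 0, 0, 0.55, 0, 0, 0, 0, 0, 0, 0.55, 0, 0, 0, 0, 0, 0, 0.55, 0, 0, 0, 0, 0, 0, 0.55], squeeze=30)

```text
time_s: 22.18
tcp_pos: [0.457, -0.0191, 0.0052]
tcp_rot: [2.326, 2.11, 0.001]
contact_force: [-1.7, 0.4, 5.6]
grip_width: 0.0558
grasp_force: 31.0
```

Request:
drive_tool(deltas=[0, 0, -0.2, 0, 0, 0, 0.55, 0, 0, -0.6, 0, 0, 0, 0.55, 0, 0, -1, 0, 0, 0, 0.55])

```text
time_s: 22.55
tcp_pos: [0.4563, -0.0191, 0.1056]
tcp_rot: [-2.326, -2.111, 0.0]
contact_force: [0.4, -0.7, -0.3]
grip_width: 0.0555
grasp_force: 32.3
```

Request:
drive_tool(deltas=[0.3, 0.2, 0, 0, 0, 0, 0.55, 0.6, 0.4, 0, 0, 0, 0, 0.55, 0.93, 0.62, 0, 0, 0, 0, 0.55])

```text
time_s: 22.92
tcp_pos: [0.5279, 0.0682, 0.1049]
tcp_rot: [2.327, 2.11, 0.001]
contact_force: [0.8, -1.1, -0.5]
grip_width: 0.0557
grasp_force: 32.4
```

Request:
drive_tool(deltas=[0.3, 0.2, 0, 0, 0, 0, 0.55, 0.6, 0.4, 0, 0, 0, 0, 0.55, 0.93, 0.62, 0, 0, 0, 0, 0.55, 0.93, 0.62, 0, 0, 0, 0, 0.55])

```text
time_s: 23.42
tcp_pos: [0.5989, 0.156, 0.1042]
tcp_rot: [2.324, 2.114, 0.002]
contact_force: [-0.7, -0.9, -0.5]
grip_width: 0.0555
grasp_force: 32.4
```

Request:
drive_tool(deltas=[0, 0, 0.3, 0, 0, 0, 0.55, 0, 0, 0.6, 0, 0, 0, 0.55, 0, 0, 0.8, 0, 0, 0, 0.55, 0, 0, 0.86, 0, 0, 0, 0.55, 0, 0, 0.86, 0, 0, 0, 0.55, 0, 0, 0.86, 0, 0, 0, 0.55])

```text
time_s: 24.18
tcp_pos: [0.5986, 0.1539, 0.0195]
tcp_rot: [2.326, 2.11, 0.002]
contact_force: [-0.7, -0.6, -0.7]
grip_width: 0.0558
grasp_force: 32.4
```

Run:
```python
from look import *
st=bot.observe();where(st);print(go(st,[.598,.154,.0092]))
p=bot.grab_frame('side');i=p['img'][150:270,220:380,::-1]
cv2.imwrite('pics/s5.png',cv2.resize(i,(640,480)))
```

```text
t 24.18 pos [0.5986 0.1539 0.0195] psi 84.43 z [ 0.002  0.    -1.   ] j6 0.22 w 0.0558 F [-0.7 -0.6 -0.7] 32.4
[-0.    -0.006  0.103]
```

View pics/s5.png

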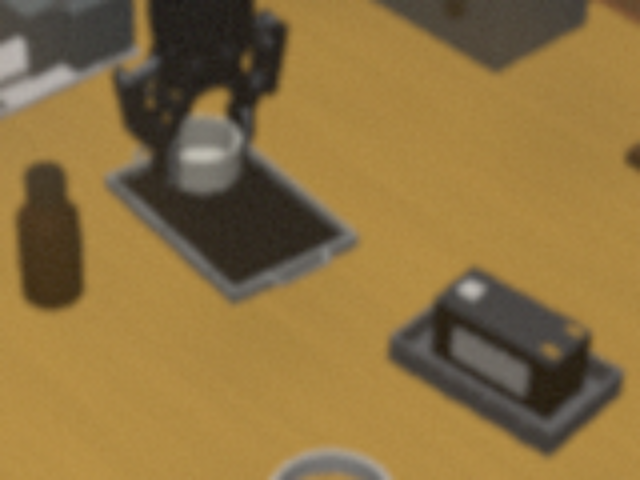

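The dish is level over the far half of its tray at (205,155), and the battery stands well in its own tray. Lowering.

Request:
drive_tool(deltas=[0, 0, 0.04, 0, 0, 0, 0.55, 0, 0, 0.08, 0, 0, 0, 0.55, 0, 0, 0.09, 0, 0, 0, 0.55, 0, 0, 0.09, 0, 0, 0, 0.55])

```text
time_s: 24.72
tcp_pos: [0.598, 0.1541, 0.0093]
tcp_rot: [-2.326, -2.111, -0.0]
contact_force: [-1.4, 0.2, 0.1]
grip_width: 0.0559
grasp_force: 32.4
```

Request:
drive_tool(deltas=[0, 0, 0.01, 0, 0, 0, 0.55, 0, 0, 0.01, 0, 0, 0, 0.55])

```text
time_s: 24.98
tcp_pos: [0.598, 0.1541, 0.0092]
tcp_rot: [2.326, 2.111, 0.0]
contact_force: [-4.0, -0.6, 6.9]
grip_width: 0.0555
grasp_force: 33.0
```

Request:
drive_tool(deltas=[0, 0, 0.01, 0, 0, 0, 0.55, 0, 0, 0.01, 0, 0, 0, 0.55])

```text
time_s: 25.22
tcp_pos: [0.598, 0.1541, 0.0092]
tcp_rot: [2.326, 2.111, 0.001]
contact_force: [-5.7, -1.3, 14.4]
grip_width: 0.0553
grasp_force: 33.6
```

Request:
drive_tool(deltas=[0, 0, -0.03, 0, 0, 0, 0.76, 0, 0, -0.03, 0, 0, 0, 0.76, 0, 0, -0.03, 0, 0, 0, 0.76, 0, 0, -0.03, 0, 0, 0, 0.76])

```text
time_s: 25.72
tcp_pos: [0.5979, 0.154, 0.01]
tcp_rot: [-2.326, -2.111, 0.0]
contact_force: [0.0, -0.5, -0.5]
grip_width: 0.0653
grasp_force: 0.0
```

Request:
drive_tool(deltas=[0, 0, -0.2, 0, 0, 0, 0.76, 0, 0, -0.6, 0, 0, 0, 0.76, 0, 0, -1, 0, 0, 0, 0.76])

```text
time_s: 26.1
tcp_pos: [0.5977, 0.1539, 0.1109]
tcp_rot: [-2.326, -2.111, 0.001]
contact_force: [-0.7, -0.1, 0.4]
grip_width: 0.0648
grasp_force: 0.0
```

Request:
drive_tool(deltas=[-0.4, -0.2, -0.5, 0, 0, 0, 1, -0.88, -0.39, -1, 0, 0, 0, 1, -0.88, -0.39, -1, 0, 0, 0, 1])

```text
time_s: 26.48
tcp_pos: [0.5511, 0.0685, 0.2135]
tcp_rot: [2.326, 2.106, 0.006]
contact_force: [0.4, -0.1, -0.0]
grip_width: 0.0858
grasp_force: 0.0
```

Request:
drive_tool(deltas=[-0.4, -0.2, 0, 0, 0, 0, 1, -0.88, -0.39, 0, 0, 0, 0, 1])

```text
time_s: 26.72
tcp_pos: [0.5026, -0.0137, 0.2094]
tcp_rot: [-2.324, -2.113, 0.0]
contact_force: [0.5, -0.4, 0.2]
grip_width: 0.0853
grasp_force: 0.0
```

Request:
drive_tool(deltas=[-0.4, -0.2, 0, 0, 0, 0, 1, -0.88, -0.39, 0, 0, 0, 0, 1])

```text
time_s: 26.98
tcp_pos: [0.4552, -0.0978, 0.2093]
tcp_rot: [-2.324, -2.111, 0.0]
contact_force: [0.9, -0.7, -0.6]
grip_width: 0.0853
grasp_force: 0.0
```

Request:
drive_tool(deltas=[-0.4, -0.2, 0, 0, 0, 0, 1, -0.88, -0.39, 0, 0, 0, 0, 1])

```text
time_s: 27.22
tcp_pos: [0.4079, -0.1817, 0.2094]
tcp_rot: [-2.324, -2.111, -0.0]
contact_force: [1.0, 0.1, 1.5]
grip_width: 0.0852
grasp_force: 0.0
```

Request:
drive_tool(deltas=[-0.4, -0.2, 0, 0, 0, 0, 1, -0.88, -0.39, 0, 0, 0, 0, 1, -0.88, -0.39, 0, 0, 0, 0, 1, -0.88, -0.39, 0, 0, 0, 0, 1])

```text
time_s: 27.72
tcp_pos: [0.3615, -0.2643, 0.2095]
tcp_rot: [-2.326, -2.109, -0.001]
contact_force: [-0.4, 0.7, 0.9]
grip_width: 0.0853
grasp_force: 0.0
```

Run:
```python
from look import *
res=pickle.load(open('res.pkl','rb'))
look('dish_a','dish',res['dish_a'],'w4')
D=pickle.load(open('d.pkl','rb'))
print('hammer',atz(D['scene'],[[150,222],[163,217],[177,213]],.02),atz(D['side'],(247,325),.02))
```

```text
t 27.73 pos [ 0.3615 -0.2643  0.2095] psi 84.41 z [-0.001  0.002 -1.   ] j6 -0.71 w 0.0853 F [-0.4  0.7  0.9] 0.0
dish_a 0.65 [247.7, 152.2, 64.2, 62.9] [ 0.3594 -0.2641  0.    ] loss 0.039 expected [ 0.3621 -0.2629  0.    ]
hammer [[ 0.24809721 -0.21545942  0.02      ]
 [ 0.25847172 -0.17845995  0.02      ]
 [ 0.27487215 -0.14126196  0.02      ]] [[ 0.24606022 -0.1810616   0.02      ]]
```

View pics/w4.png

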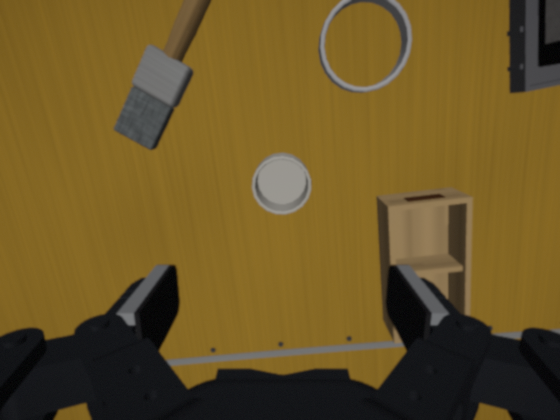

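Wrist view: dish at (282,183); the brush and the carrier (left edge at column 380) are clear of the fingers. Grasping.

Request:
drive_tool(deltas=[0, -0.02, 0.5, 0, 0, 0, 0.95, 0, -0.02, 1, 0, 0, 0, 0.95, 0, -0.02, 1, 0, 0, 0, 0.95])

```text
time_s: 28.2
tcp_pos: [0.3582, -0.2621, 0.1079]
tcp_rot: [-2.319, -2.108, -0.0]
contact_force: [-0.8, -0.6, -0.2]
grip_width: 0.081
grasp_force: 0.0
```

Request:
drive_tool(deltas=[0, 0, 0.4, 0, 0, 0, 0.95, 0, 0, 0.8, 0, 0, 0, 0.95, 0, 0, 1, 0, 0, 0, 0.95])

```text
time_s: 28.58
tcp_pos: [0.3604, -0.2648, 0.0106]
tcp_rot: [2.325, 2.112, 0.0]
contact_force: [0.5, -0.8, 0.6]
grip_width: 0.0811
grasp_force: 0.0
```

Request:
drive_tool(deltas=[0, 0, 0.05, 0, 0, 0, 0.95, 0, 0, 0.05, 0, 0, 0, 0.95, 0, 0, 0.05, 0, 0, 0, 0.95])

```text
time_s: 28.95
tcp_pos: [0.3601, -0.2655, 0.0066]
tcp_rot: [2.324, 2.11, 0.0]
contact_force: [0.4, 0.4, 0.2]
grip_width: 0.0812
grasp_force: 0.0
```

Request:
drive_tool(deltas=[0, 0, 0, 0, 0, 0, 0.55, 0, 0, 0, 0, 0, 0, 0.55, 0, 0, 0, 0, 0, 0, 0.55, 0, 0, 0, 0, 0, 0, 0.55, 0, 0, 0, 0, 0, 0, 0.55], squeeze=30)

```text
time_s: 29.58
tcp_pos: [0.3596, -0.2651, 0.006]
tcp_rot: [2.326, 2.11, 0.0]
contact_force: [-0.5, 1.8, 6.6]
grip_width: 0.0538
grasp_force: 31.1
```

Request:
drive_tool(deltas=[0, 0, -0.2, 0, 0, 0, 0.55, 0, 0, -0.6, 0, 0, 0, 0.55, 0, 0, -1, 0, 0, 0, 0.55, 0, 0, -1, 0, 0, 0, 0.55])

```text
time_s: 30.08
tcp_pos: [0.3606, -0.2661, 0.1078]
tcp_rot: [2.322, 2.107, 0.0]
contact_force: [-0.4, -0.4, -1.2]
grip_width: 0.054
grasp_force: 32.8
```

Request:
drive_tool(deltas=[0.3, 0.16, 0, 0, 0, 0, 0.55, 0.7, 0.38, 0, 0, 0, 0, 0.55, 0.91, 0.49, 0, 0, 0, 0, 0.55])

```text
time_s: 30.45
tcp_pos: [0.4169, -0.1771, 0.1041]
tcp_rot: [-2.324, -2.111, 0.0]
contact_force: [-0.5, -1.0, 0.3]
grip_width: 0.0541
grasp_force: 32.8
```

Request:
drive_tool(deltas=[0.45, 0.25, 0, 0, 0, 0, 0.55, 0.91, 0.49, 0, 0, 0, 0, 0.55])

```text
time_s: 30.7
tcp_pos: [0.4745, -0.0919, 0.1041]
tcp_rot: [-2.326, -2.109, 0.001]
contact_force: [1.1, -0.9, 0.1]
grip_width: 0.0538
grasp_force: 32.8
```

Request:
drive_tool(deltas=[0.45, 0.25, 0, 0, 0, 0, 0.55, 0.91, 0.49, 0, 0, 0, 0, 0.55])

```text
time_s: 30.95
tcp_pos: [0.5321, -0.0058, 0.1039]
tcp_rot: [-2.326, -2.11, 0.002]
contact_force: [0.5, -0.4, -0.7]
grip_width: 0.0538
grasp_force: 32.8
```

Request:
drive_tool(deltas=[0.4, 0.22, 0, 0, 0, 0, 0.55, 0.8, 0.43, 0, 0, 0, 0, 0.55, 0.91, 0.49, 0, 0, 0, 0, 0.55, 0.91, 0.49, 0, 0, 0, 0, 0.55])

```text
time_s: 31.45
tcp_pos: [0.5889, 0.0787, 0.104]
tcp_rot: [-2.324, -2.112, 0.003]
contact_force: [0.1, -0.3, -0.8]
grip_width: 0.0542
grasp_force: 32.8
```

Run:
```python
from look import *
st=bot.observe();where(st);print(go(st,[.591,.078,.010]))
for n in ('side','scene'):
    p=bot.grab_frame(n)
    for r in bot.cut_out(p,'dish_a'):
        m=r['region'];y,x=np.nonzero(m);print(n,round(r['confidence'],2),r['box'],atz(p,(x.mean(),y.mean()),.02).round(3))
    i=p['img'][150:270,220:380,::-1]
    if n=='side': cv2.imwrite('pics/s6.png',cv2.resize(i,(640,480)))
```

```text
t 31.45 pos [0.5889 0.0787 0.104 ] psi 84.51 z [-0.002 -0.    -1.   ] j6 0.1 w 0.0542 F [ 0.1 -0.3 -0.8] 32.8
[-0.004  0.024  0.94 ]
side 0.63 [261.5, 182.9, 20.5, 15.5] [[0.599 0.157 0.02 ]]
side 0.62 [316.0, 225.9, 60.3, 36.2] [[ 0.594 -0.153  0.02 ]]
scene 0.73 [321.3, 198.5, 16.3, 21.5] [[0.603 0.153 0.02 ]]
scene 0.51 [303.8, 186.7, 15.3, 21.0] [[0.52  0.178 0.02 ]]
```

View pics/s6.png

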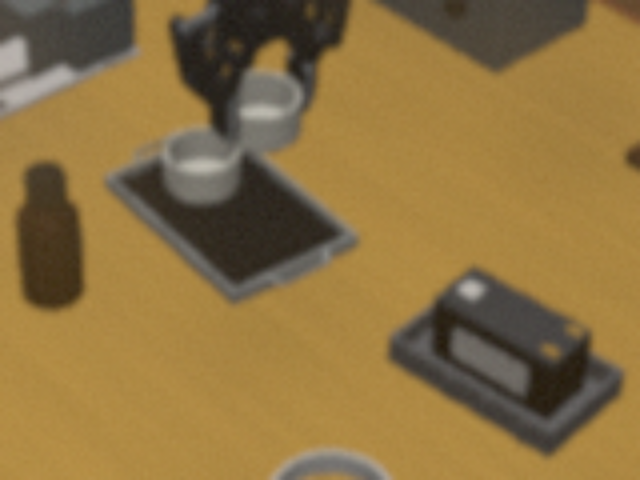

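Dish b stands in the tray at (203,165); dish a hangs nearly level above the near half. Lowering.

Request:
drive_tool(deltas=[0, 0.02, 0.3, 0, 0, 0, 0.55, 0, 0.02, 0.6, 0, 0, 0, 0.55, 0, 0.02, 0.8, 0, 0, 0, 0.55, 0, 0.02, 0.86, 0, 0, 0, 0.55, 0, 0.02, 0.86, 0, 0, 0, 0.55])

```text
time_s: 32.28
tcp_pos: [0.5916, 0.0777, 0.0196]
tcp_rot: [-2.327, -2.11, -0.0]
contact_force: [0.5, 0.3, -0.7]
grip_width: 0.0541
grasp_force: 32.8
```

Request:
drive_tool(deltas=[0, 0, 0.03, 0, 0, 0, 0.55, 0, 0, 0.06, 0, 0, 0, 0.55, 0, 0, 0.06, 0, 0, 0, 0.55])

```text
time_s: 32.65
tcp_pos: [0.5916, 0.0783, 0.0134]
tcp_rot: [-2.326, -2.111, -0.0]
contact_force: [0.2, 0.3, -0.8]
grip_width: 0.0542
grasp_force: 32.8
```

Request:
drive_tool(deltas=[0, 0, 0.01, 0, 0, 0, 0.55, 0, 0, 0.02, 0, 0, 0, 0.55, 0, 0, 0.02, 0, 0, 0, 0.55])

```text
time_s: 33.02
tcp_pos: [0.5916, 0.0783, 0.0112]
tcp_rot: [-2.326, -2.111, 0.0]
contact_force: [-0.1, -0.2, -0.0]
grip_width: 0.054
grasp_force: 32.8
```

Request:
drive_tool(deltas=[0, 0, 0.01, 0, 0, 0, 0.55, 0, 0, 0.01, 0, 0, 0, 0.55])

```text
time_s: 33.28
tcp_pos: [0.5916, 0.0783, 0.0102]
tcp_rot: [-2.326, -2.111, 0.0]
contact_force: [0.2, 0.3, -1.5]
grip_width: 0.0539
grasp_force: 32.8
```

Request:
drive_tool(deltas=[0, 0, 0.01, 0, 0, 0, 0.55, 0, 0, 0.01, 0, 0, 0, 0.55])

```text
time_s: 33.52
tcp_pos: [0.5917, 0.0783, 0.0101]
tcp_rot: [2.326, 2.111, 0.0]
contact_force: [-2.9, 1.2, 5.4]
grip_width: 0.054
grasp_force: 33.4
```

Request:
drive_tool(deltas=[0, 0, -0.02, 0, 0, 0, 0.76, 0, 0, -0.02, 0, 0, 0, 0.76, 0, 0, -0.02, 0, 0, 0, 0.76, 0, 0, -0.02, 0, 0, 0, 0.76])

```text
time_s: 34.02
tcp_pos: [0.5916, 0.0783, 0.0112]
tcp_rot: [-2.326, -2.111, 0.0]
contact_force: [0.6, -0.0, -0.2]
grip_width: 0.0653
grasp_force: 0.0
```

Request:
drive_tool(deltas=[0, 0, -0.2, 0, 0, 0, 0.76, 0, 0, -0.6, 0, 0, 0, 0.76, 0, 0, -1, 0, 0, 0, 0.76])

```text
time_s: 34.4
tcp_pos: [0.5914, 0.0783, 0.1121]
tcp_rot: [-2.326, -2.111, 0.001]
contact_force: [1.1, 0.7, -0.5]
grip_width: 0.065
grasp_force: 0.0
```

Request:
drive_tool(deltas=[0, 0, -0.5, 0, 0, 0, 0.76, 0, 0, -1, 0, 0, 0, 0.76, 0, 0, -1, 0, 0, 0, 0.7])

```text
time_s: 34.78
tcp_pos: [0.5937, 0.0783, 0.216]
tcp_rot: [2.322, 2.107, 0.011]
contact_force: [0.4, 0.1, -0.8]
grip_width: 0.0595
grasp_force: 0.0
```

Request:
drive_tool(deltas=[0.1, -0.38, 0, 0, 0, 0, 0.7, 0.22, -0.75, 0, 0, 0, 0, 0.7])

```text
time_s: 35.02
tcp_pos: [0.5176, 0.1075, 0.2099]
tcp_rot: [-2.326, -2.109, 0.002]
contact_force: [-0.4, 1.1, -0.3]
grip_width: 0.06
grasp_force: 0.0
```

Request:
drive_tool(deltas=[0.1, -0.38, 0, 0, 0, 0, 0.7, 0.22, -0.75, 0, 0, 0, 0, 0.7, 0.22, -0.75, 0, 0, 0, 0, 0.7, 0.22, -0.75, 0, 0, 0, 0, 0.7])

```text
time_s: 35.52
tcp_pos: [0.4471, 0.1365, 0.211]
tcp_rot: [2.326, 2.111, 0.0]
contact_force: [-0.1, -0.8, 0.3]
grip_width: 0.0593
grasp_force: 0.0
```

Run:
```python
from look import *
res=pickle.load(open('res.pkl','rb'))
look('bottle_a','bottle',res['bottle_a'],'w5')
```

```text
t 35.52 pos [0.4471 0.1365 0.211 ] psi 84.45 z [ 0. -0. -1.] j6 0.23 w 0.0593 F [-0.1 -0.8  0.3] 0.0
bottle_a 0.97 [253.9, 159.1, 54.2, 69.1] [0.4443 0.1347 0.    ] loss 0.047 expected [0.4471 0.1366 0.    ]
bottle_a 0.62 [119.1, 0.0, 81.4, 50.7] [0.3674 0.2884 0.    ] loss 0.02 expected [0.4471 0.1366 0.    ]
bottle_a 0.33 [407.8, 117.2, 72.0, 66.0] [0.5821 0.1591 0.    ] loss 0.31 expected [0.4471 0.1366 0.    ]
```

View pics/w5.png

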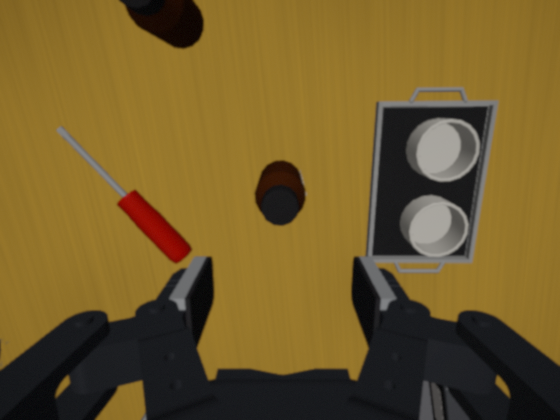

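Wrist view: both dishes are inside the tray rim (440,150) and (435,225). The bottle's cap is at (280,205), centred between the fingers. Grasping the cap.

Request:
drive_tool(deltas=[-0.02, -0.02, 0.4, 0, 0, 0, 0.7, -0.02, -0.02, 0.8, 0, 0, 0, 0.7, -0.02, -0.02, 1, 0, 0, 0, 0.7, -0.02, -0.02, 1, 0, 0, 0, 0.7])

```text
time_s: 36.12
tcp_pos: [0.444, 0.1342, 0.1097]
tcp_rot: [-2.326, -2.109, 0.005]
contact_force: [-0.7, 0.4, 0.5]
grip_width: 0.0598
grasp_force: 0.0
```

Request:
drive_tool(deltas=[0, 0, 0.2, 0, 0, 0, 0.7, 0, 0, 0.38, 0, 0, 0, 0.7, 0, 0, 0.38, 0, 0, 0, 0.7])

```text
time_s: 36.5
tcp_pos: [0.4446, 0.1346, 0.0733]
tcp_rot: [-2.327, -2.11, 0.001]
contact_force: [0.4, -0.4, 0.2]
grip_width: 0.0597
grasp_force: 0.0
```

Request:
drive_tool(deltas=[0, 0, 0, 0, 0, 0, 0.45, 0, 0, 0, 0, 0, 0, 0.4, 0, 0, 0, 0, 0, 0, 0.35, 0, 0, 0, 0, 0, 0, 0.25, 0, 0, 0, 0, 0, 0, 0.25, 0, 0, 0, 0, 0, 0, 0.25], squeeze=35)

```text
time_s: 37.25
tcp_pos: [0.4449, 0.1349, 0.0742]
tcp_rot: [2.326, 2.111, 0.002]
contact_force: [-1.4, -0.4, 6.7]
grip_width: 0.0289
grasp_force: 28.4
```

Request:
drive_tool(deltas=[0, 0, -0.1, 0, 0, 0, 0.25, 0, 0, -0.4, 0, 0, 0, 0.25, 0, 0, -0.8, 0, 0, 0, 0.25, 0, 0, -1, 0, 0, 0, 0.25])

```text
time_s: 37.75
tcp_pos: [0.445, 0.1349, 0.1757]
tcp_rot: [2.325, 2.11, 0.004]
contact_force: [-0.3, -0.1, -0.4]
grip_width: 0.0282
grasp_force: 36.1
```

Request:
drive_tool(deltas=[-0.15, 0.03, 0, 0, 0, 0, 0.25, -0.4, 0.08, 0, 0, 0, 0, 0.25, -0.875, 0.175, 0, 0, 0, 0, 0.25])

```text
time_s: 38.12
tcp_pos: [0.4525, 0.0452, 0.1722]
tcp_rot: [-2.323, -2.113, 0.002]
contact_force: [1.2, -0.7, -1.8]
grip_width: 0.0285
grasp_force: 36.2
```

Request:
drive_tool(deltas=[-0.44, 0.09, 0, 0, 0, 0, 0.25, -0.875, 0.175, 0, 0, 0, 0, 0.25])

```text
time_s: 38.38
tcp_pos: [0.4613, -0.0449, 0.172]
tcp_rot: [-2.326, -2.109, 0.002]
contact_force: [0.9, 0.2, -2.5]
grip_width: 0.028
grasp_force: 36.2
```

Request:
drive_tool(deltas=[-0.44, 0.09, 0, 0, 0, 0, 0.25, -0.875, 0.175, 0, 0, 0, 0, 0.25])

```text
time_s: 38.62
tcp_pos: [0.4701, -0.1337, 0.1719]
tcp_rot: [-2.326, -2.109, 0.002]
contact_force: [0.9, 0.6, -2.2]
grip_width: 0.028
grasp_force: 36.2
```

Request:
drive_tool(deltas=[-0.44, 0.09, 0, 0, 0, 0, 0.25, -0.875, 0.175, 0, 0, 0, 0, 0.25])

```text
time_s: 38.88
tcp_pos: [0.4789, -0.2223, 0.1718]
tcp_rot: [-2.325, -2.109, 0.001]
contact_force: [0.2, -0.5, -1.6]
grip_width: 0.0283
grasp_force: 36.2
```

Request:
drive_tool(deltas=[-0.44, 0.09, 0, 0, 0, 0, 0.25, -0.875, 0.175, 0, 0, 0, 0, 0.25])

```text
time_s: 39.12
tcp_pos: [0.4877, -0.3111, 0.1716]
tcp_rot: [-2.325, -2.109, 0.001]
contact_force: [1.0, 1.0, -2.3]
grip_width: 0.0275
grasp_force: 36.2
```

Request:
drive_tool(deltas=[-0.4, 0.08, 0, 0, 0, 0, 0.25, -0.7, 0.14, 0, 0, 0, 0, 0.25, -0.875, 0.175, 0, 0, 0, 0, 0.25, -0.875, 0.175, 0, 0, 0, 0, 0.25])

```text
time_s: 39.62
tcp_pos: [0.4965, -0.3992, 0.1712]
tcp_rot: [-2.327, -2.107, 0.001]
contact_force: [0.1, 0.3, -1.6]
grip_width: 0.0282
grasp_force: 36.2
```

Run:
```python
from look import *
st=bot.observe();where(st);print(go(st,[.499,-.398,.0792]))
p=bot.grab_frame('side');i=p['img'][200:365,290:510,::-1]
cv2.imwrite('pics/s7.png',cv2.resize(i,(640,480)))
```

```text
t 39.62 pos [ 0.4965 -0.3992  0.1712] psi 84.32 z [-0.002  0.002 -1.   ] j6 -0.7 w 0.0282 F [ 0.1  0.3 -1.6] 36.2
[0.013 0.026 0.92 ]
```

View pics/s7.png

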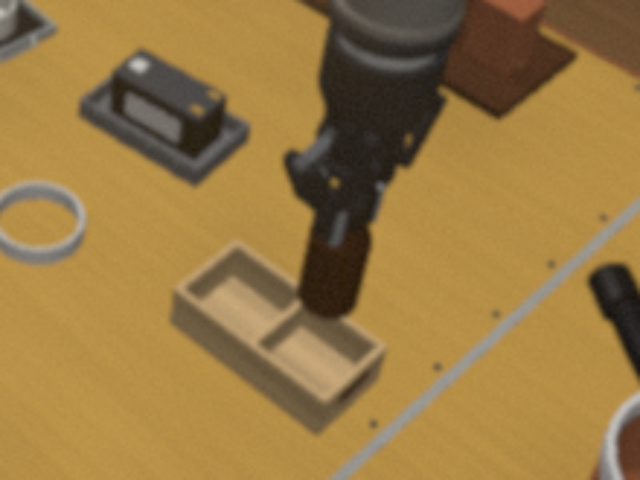

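The bottle hangs straight above the carrier's near bay (330,270). Lowering.

Request:
drive_tool(deltas=[0.01, 0.03, 0.2, 0, 0, 0, 0.25, 0.01, 0.03, 0.4, 0, 0, 0, 0.25, 0.01, 0.03, 0.6, 0, 0, 0, 0.25, 0.01, 0.03, 0.75, 0, 0, 0, 0.25, 0.01, 0.03, 0.84, 0, 0, 0, 0.25, 0.01, 0.03, 0.84, 0, 0, 0, 0.25])

```text
time_s: 40.42
tcp_pos: [0.5009, -0.3968, 0.0888]
tcp_rot: [-2.325, -2.111, -0.0]
contact_force: [0.3, 1.2, -1.7]
grip_width: 0.0281
grasp_force: 36.1
```

Request:
drive_tool(deltas=[0, 0, 0.03, 0, 0, 0, 0.25, 0, 0, 0.05, 0, 0, 0, 0.25, 0, 0, 0.05, 0, 0, 0, 0.25])

```text
time_s: 40.8
tcp_pos: [0.5011, -0.3972, 0.0844]
tcp_rot: [2.327, 2.111, 0.0]
contact_force: [0.1, -0.7, -2.7]
grip_width: 0.028
grasp_force: 36.1
```

Request:
drive_tool(deltas=[0, 0, 0.01, 0, 0, 0, 0.25, 0, 0, 0.02, 0, 0, 0, 0.25, 0, 0, 0.02, 0, 0, 0, 0.25])

```text
time_s: 41.18
tcp_pos: [0.5011, -0.3971, 0.0821]
tcp_rot: [-2.326, -2.111, -0.0]
contact_force: [0.4, 0.4, -2.1]
grip_width: 0.028
grasp_force: 36.1
```

Request:
drive_tool(deltas=[0, 0, 0.01, 0, 0, 0, 0.25, 0, 0, 0.02, 0, 0, 0, 0.25, 0, 0, 0.02, 0, 0, 0, 0.25])

```text
time_s: 41.55
tcp_pos: [0.5011, -0.3972, 0.0801]
tcp_rot: [-2.326, -2.111, -0.0]
contact_force: [0.4, 0.1, -1.4]
grip_width: 0.0279
grasp_force: 36.1
```

Request:
drive_tool(deltas=[0, 0, 0.01, 0, 0, 0, 0.25, 0, 0, 0.01, 0, 0, 0, 0.25])

```text
time_s: 41.8
tcp_pos: [0.5013, -0.3973, 0.0799]
tcp_rot: [2.326, 2.111, 0.0]
contact_force: [-1.2, 1.3, 2.3]
grip_width: 0.0281
grasp_force: 37.0
```

Request:
drive_tool(deltas=[0, 0, 0.01, 0, 0, 0, 0.25, 0, 0, 0.01, 0, 0, 0, 0.25])

```text
time_s: 42.05
tcp_pos: [0.5013, -0.3974, 0.0798]
tcp_rot: [2.325, 2.11, 0.0]
contact_force: [-2.5, 1.2, 8.6]
grip_width: 0.0281
grasp_force: 38.1
```

Request:
drive_tool(deltas=[0, 0, -0.02, 0, 0, 0, 0.4, 0, 0, -0.02, 0, 0, 0, 0.6, 0, 0, -0.02, 0, 0, 0, 0.6])

```text
time_s: 42.42
tcp_pos: [0.5011, -0.3972, 0.08]
tcp_rot: [-2.326, -2.111, -0.0]
contact_force: [-0.5, 0.5, 0.2]
grip_width: 0.0515
grasp_force: 0.0
```

Request:
drive_tool(deltas=[0, 0, -0.2, 0, 0, 0, 0.6, 0, 0, -0.6, 0, 0, 0, 0.6, 0, 0, -1, 0, 0, 0, 0.6])

```text
time_s: 42.8
tcp_pos: [0.501, -0.397, 0.1808]
tcp_rot: [-2.326, -2.11, -0.0]
contact_force: [0.3, -0.9, 0.1]
grip_width: 0.0511
grasp_force: 0.0
```

Request:
drive_tool(deltas=[0.48, -0.14, -0.3, 0, 0, 0, 0.7, 0.956, -0.287, -0.3, 0, 0, 0, 0.7])

```text
time_s: 43.05
tcp_pos: [0.4825, -0.2993, 0.2126]
tcp_rot: [2.324, 2.107, 0.002]
contact_force: [0.2, 0.2, -0.4]
grip_width: 0.0602
grasp_force: 0.0
```

Request:
drive_tool(deltas=[0.48, -0.14, 0, 0, 0, 0, 0.7, 0.956, -0.287, 0, 0, 0, 0, 0.7])

```text
time_s: 43.3
tcp_pos: [0.4621, -0.1998, 0.2102]
tcp_rot: [2.327, 2.111, 0.001]
contact_force: [0.9, 0.2, -0.7]
grip_width: 0.06
grasp_force: 0.0
```

Request:
drive_tool(deltas=[0.48, -0.14, 0, 0, 0, 0, 0.7, 0.956, -0.287, 0, 0, 0, 0, 0.7])

```text
time_s: 43.55
tcp_pos: [0.4428, -0.1019, 0.2103]
tcp_rot: [2.327, 2.111, 0.001]
contact_force: [0.7, -0.2, -0.2]
grip_width: 0.0598
grasp_force: 0.0
```

Request:
drive_tool(deltas=[0.48, -0.14, 0, 0, 0, 0, 0.7, 0.956, -0.287, 0, 0, 0, 0, 0.7])

```text
time_s: 43.8
tcp_pos: [0.4235, -0.004, 0.2104]
tcp_rot: [2.327, 2.111, 0.001]
contact_force: [0.9, 0.4, 0.5]
grip_width: 0.0597
grasp_force: 0.0
```

Request:
drive_tool(deltas=[0.48, -0.14, 0, 0, 0, 0, 0.7, 0.956, -0.287, 0, 0, 0, 0, 0.7])

```text
time_s: 44.05
tcp_pos: [0.4042, 0.0939, 0.2104]
tcp_rot: [2.327, 2.111, 0.001]
contact_force: [1.3, 0.6, 1.1]
grip_width: 0.0598
grasp_force: 0.0
```

Request:
drive_tool(deltas=[0.48, -0.14, 0, 0, 0, 0, 0.7, 0.956, -0.287, 0, 0, 0, 0, 0.7])

```text
time_s: 44.3
tcp_pos: [0.3849, 0.1919, 0.2104]
tcp_rot: [2.326, 2.111, 0.001]
contact_force: [0.7, -0.2, -0.5]
grip_width: 0.0599
grasp_force: 0.0
```

Request:
drive_tool(deltas=[0.48, -0.14, 0, 0, 0, 0, 0.7, 0.956, -0.287, 0, 0, 0, 0, 0.7, 0.956, -0.287, 0, 0, 0, 0, 0.7, 0.956, -0.287, 0, 0, 0, 0, 0.7])

```text
time_s: 44.8
tcp_pos: [0.3658, 0.288, 0.2101]
tcp_rot: [2.326, 2.112, -0.001]
contact_force: [0.2, -0.8, -0.2]
grip_width: 0.0602
grasp_force: 0.0
```

Run:
```python
from look import *
res=pickle.load(open('res.pkl','rb'))
look('bottle_b','bottle',res['bottle_b'])
p=bot.grab_frame('scene')
for r in bot.cut_out(p,'bottle_a'):
    m=r['region'];y,x=np.nonzero(m);q,f=fit(M['bottle'],[(p,m,None)],[*atz(p,(x.mean(),y.mean()),.05)[0,:2],0],False);print(r['confidence'],r['box'],q.round(3),f)
```

```text
t 44.8 pos [0.3658 0.288  0.2101] psi 84.49 z [-0.    -0.001 -1.   ] j6 0.6 w 0.0602 F [ 0.2 -0.8 -0.2] 0.0
bottle_b 0.83 [258.3, 155.5, 50.1, 65.2] [0.3677 0.2883 0.    ] loss 0.037 expected [0.371  0.2906 0.    ]
0.71 [289.4, 138.6, 11.7, 32.4] [0.372 0.289 0.   ] 0.08469321148825071
0.59 [139.1, 284.2, 21.1, 41.6] [ 0.49  -0.392  0.   ] 0.18053179909811845
```

Bottle b is at (0.3677, 0.2883), about 2 mm from the tool. Grasping it the same way.

Request:
drive_tool(deltas=[0, 0.02, 0.4, 0, 0, 0, 0.7, 0, 0.02, 0.8, 0, 0, 0, 0.7, 0, 0.02, 1, 0, 0, 0, 0.7, 0, 0.02, 1, 0, 0, 0, 0.7])

```text
time_s: 45.5
tcp_pos: [0.3675, 0.287, 0.1093]
tcp_rot: [-2.328, -2.109, 0.005]
contact_force: [-0.8, 0.9, -0.1]
grip_width: 0.0597
grasp_force: 0.0
```

Request:
drive_tool(deltas=[0, 0, 0.2, 0, 0, 0, 0.7, 0, 0, 0.37, 0, 0, 0, 0.7, 0, 0, 0.37, 0, 0, 0, 0.7])

```text
time_s: 45.88
tcp_pos: [0.3682, 0.2878, 0.0736]
tcp_rot: [-2.327, -2.11, 0.001]
contact_force: [0.1, 0.4, 0.2]
grip_width: 0.0602
grasp_force: 0.0
```

Request:
drive_tool(deltas=[0, 0, 0, 0, 0, 0, 0.45, 0, 0, 0, 0, 0, 0, 0.4, 0, 0, 0, 0, 0, 0, 0.35, 0, 0, 0, 0, 0, 0, 0.25, 0, 0, 0, 0, 0, 0, 0.25, 0, 0, 0, 0, 0, 0, 0.25], squeeze=35)

```text
time_s: 46.62
tcp_pos: [0.3686, 0.2884, 0.0743]
tcp_rot: [2.326, 2.111, 0.003]
contact_force: [0.1, -0.3, 6.5]
grip_width: 0.0287
grasp_force: 28.3
```

Request:
drive_tool(deltas=[0, 0, -0.1, 0, 0, 0, 0.25, 0, 0, -0.4, 0, 0, 0, 0.25, 0, 0, -0.8, 0, 0, 0, 0.25, 0, 0, -1, 0, 0, 0, 0.25])

```text
time_s: 47.12
tcp_pos: [0.3684, 0.2884, 0.1757]
tcp_rot: [2.326, 2.111, 0.004]
contact_force: [0.1, 0.7, -0.8]
grip_width: 0.0279
grasp_force: 33.8
```

Request:
drive_tool(deltas=[-0.15, 0.05, 0, 0, 0, 0, 0.25, -0.5, 0.16, 0, 0, 0, 0, 0.25, -1, 0.312, 0, 0, 0, 0, 0.25])

```text
time_s: 47.5
tcp_pos: [0.3887, 0.184, 0.1722]
tcp_rot: [-2.324, -2.113, 0.003]
contact_force: [1.1, -0.2, -1.1]
grip_width: 0.0279
grasp_force: 33.8
```

Request:
drive_tool(deltas=[-0.5, 0.156, 0, 0, 0, 0, 0.25, -1, 0.312, 0, 0, 0, 0, 0.25])

```text
time_s: 47.75
tcp_pos: [0.4098, 0.0806, 0.1722]
tcp_rot: [-2.326, -2.11, 0.003]
contact_force: [0.5, 0.3, -0.8]
grip_width: 0.0281
grasp_force: 33.8
```

Request:
drive_tool(deltas=[-0.5, 0.156, 0, 0, 0, 0, 0.25, -1, 0.312, 0, 0, 0, 0, 0.25])

```text
time_s: 48.0
tcp_pos: [0.431, -0.0219, 0.1722]
tcp_rot: [-2.326, -2.109, 0.002]
contact_force: [0.2, -0.0, -0.9]
grip_width: 0.0283
grasp_force: 33.8
```

Request:
drive_tool(deltas=[-0.5, 0.156, 0, 0, 0, 0, 0.25, -1, 0.312, 0, 0, 0, 0, 0.25])

```text
time_s: 48.25
tcp_pos: [0.4522, -0.1243, 0.172]
tcp_rot: [-2.325, -2.109, 0.002]
contact_force: [0.6, 0.5, -1.3]
grip_width: 0.0276
grasp_force: 33.8
```

Request:
drive_tool(deltas=[-0.5, 0.156, 0, 0, 0, 0, 0.25, -1, 0.312, 0, 0, 0, 0, 0.25])

```text
time_s: 48.5
tcp_pos: [0.4735, -0.2267, 0.1719]
tcp_rot: [-2.325, -2.109, 0.001]
contact_force: [0.1, -0.1, -1.7]
grip_width: 0.0282
grasp_force: 33.8
```

Request:
drive_tool(deltas=[-0.4, 0.125, 0, 0, 0, 0, 0.25, -0.75, 0.234, 0, 0, 0, 0, 0.25, -1, 0.312, 0, 0, 0, 0, 0.25, -1, 0.312, 0, 0, 0, 0, 0.25, -1, 0.312, 0, 0, 0, 0, 0.25])

```text
time_s: 49.12
tcp_pos: [0.495, -0.3267, 0.172]
tcp_rot: [-2.325, -2.109, 0.0]
contact_force: [1.2, 0.3, -1.3]
grip_width: 0.0282
grasp_force: 33.9
```

Run:
```python
from look import *
st=bot.observe();where(st);print(go(st,[.4964,-.3268,.0795]))
p=bot.grab_frame('side');i=p['img'][200:365,290:510,::-1]
cv2.imwrite('pics/s8.png',cv2.resize(i,(640,480)))
```

```text
t 49.12 pos [ 0.495  -0.3267  0.172 ] psi 84.42 z [-0.002  0.002 -1.   ] j6 -0.62 w 0.0282 F [ 1.2  0.3 -1.3] 33.9
[-0.002  0.016  0.925]
```

View pics/s8.png

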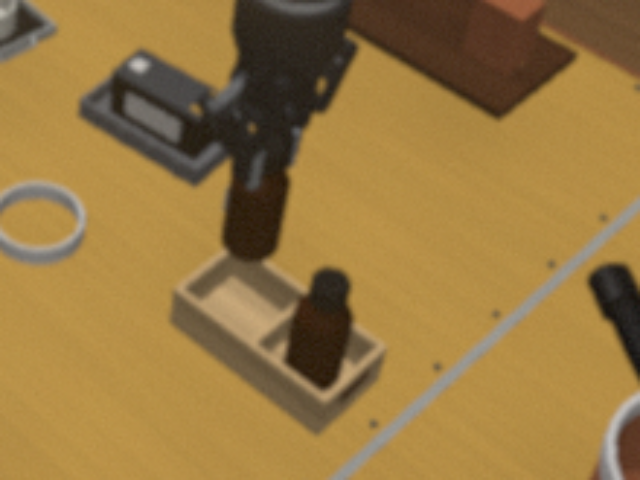

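Bottle a stands in its bay at (320,330), and bottle b hangs over the empty bay. Lowering it.

Request:
drive_tool(deltas=[0, 0, 0.2, 0, 0, 0, 0.25, 0, 0, 0.4, 0, 0, 0, 0.25, 0, 0, 0.6, 0, 0, 0, 0.25, 0, 0, 0.75, 0, 0, 0, 0.25, 0, 0, 0.84, 0, 0, 0, 0.25, 0, 0, 0.84, 0, 0, 0, 0.25])

```text
time_s: 49.92
tcp_pos: [0.496, -0.3269, 0.0889]
tcp_rot: [-2.326, -2.111, 0.0]
contact_force: [1.4, 0.2, -1.1]
grip_width: 0.0282
grasp_force: 33.9
```

Request:
drive_tool(deltas=[0, 0, 0.03, 0, 0, 0, 0.25, 0, 0, 0.06, 0, 0, 0, 0.25, 0, 0, 0.07, 0, 0, 0, 0.25, 0, 0, 0.07, 0, 0, 0, 0.25])

```text
time_s: 50.42
tcp_pos: [0.4962, -0.3272, 0.0823]
tcp_rot: [-2.327, -2.111, -0.0]
contact_force: [0.2, -0.5, -0.7]
grip_width: 0.0285
grasp_force: 33.9
```

Request:
drive_tool(deltas=[0, 0, 0.01, 0, 0, 0, 0.25, 0, 0, 0.02, 0, 0, 0, 0.25, 0, 0, 0.02, 0, 0, 0, 0.25])

```text
time_s: 50.8
tcp_pos: [0.4962, -0.3272, 0.0802]
tcp_rot: [-2.326, -2.111, -0.0]
contact_force: [0.9, 0.0, 0.1]
grip_width: 0.0278
grasp_force: 33.9
```

Request:
drive_tool(deltas=[0, 0, 0.01, 0, 0, 0, 0.25, 0, 0, 0.01, 0, 0, 0, 0.25])

```text
time_s: 51.05
tcp_pos: [0.4963, -0.3273, 0.0797]
tcp_rot: [2.326, 2.111, 0.0]
contact_force: [-1.3, 1.4, 3.7]
grip_width: 0.028
grasp_force: 34.7
```

Contact with the floor. Releasing, rising, then a final look at everything.

Request:
drive_tool(deltas=[0, 0, -0.01, 0, 0, 0, 0.4, 0, 0, -0.01, 0, 0, 0, 0.6, 0, 0, -0.01, 0, 0, 0, 0.6])

```text
time_s: 51.42
tcp_pos: [0.4962, -0.3272, 0.0802]
tcp_rot: [-2.326, -2.111, -0.0]
contact_force: [-0.3, 0.5, -0.4]
grip_width: 0.0515
grasp_force: 0.0
```

Request:
drive_tool(deltas=[0, 0, -0.2, 0, 0, 0, 0.6, 0, 0, -0.6, 0, 0, 0, 0.6, 0, 0, -1, 0, 0, 0, 0.6])

```text
time_s: 51.8
tcp_pos: [0.496, -0.3271, 0.181]
tcp_rot: [-2.326, -2.111, 0.0]
contact_force: [0.6, -0.4, -0.5]
grip_width: 0.0511
grasp_force: 0.0
```

Request:
drive_tool(deltas=[0.3, 0, -0.5, 0, 0, 0, 0.6, 0.8, 0, -1, 0, 0, 0, 0.6, 0.8, 0, -1, 0, 0, 0, 0.6, 0.8, 0, -1, 0, 0, 0, 0.6])

```text
time_s: 52.3
tcp_pos: [0.5039, -0.2475, 0.28]
tcp_rot: [2.325, 2.112, -0.0]
contact_force: [0.8, 0.4, -0.0]
grip_width: 0.051
grasp_force: 0.0
```

Run:
```python
from look import *
st=bot.observe();where(st);p=bot.grab_frame('side')
i=p['img'][110:360,180:480,::-1];cv2.imwrite('pics/s9.png',cv2.resize(i,(790,590),interpolation=cv2.INTER_CUBIC))
```

```text
t 52.3 pos [ 0.5039 -0.2475  0.28  ] psi 84.49 z [ 0. -0. -1.] j6 -0.5 w 0.051 F [ 0.8  0.4 -0. ] 0.0
```

View pics/s9.png

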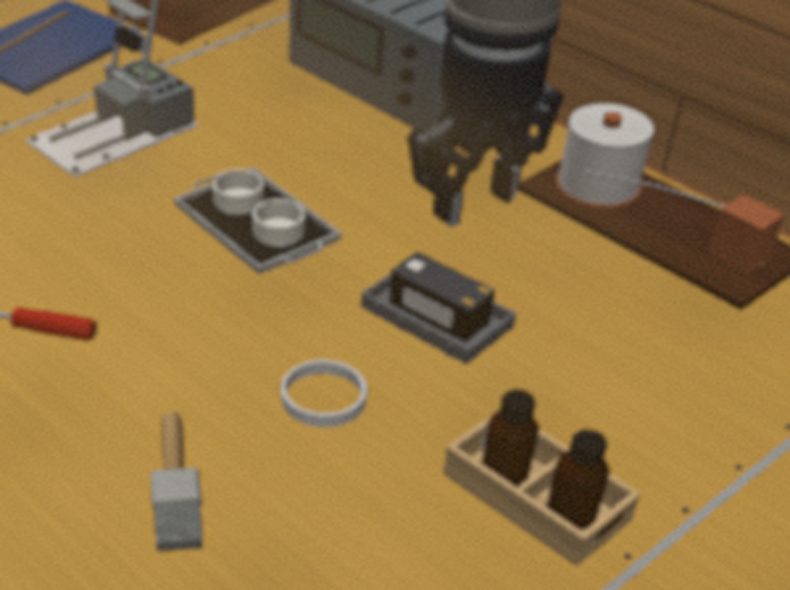

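The final view shows both bottles upright, one per bay, at (512,440) and (580,480). Both dishes are flat in the tray at (238,190) and (278,222), the battery is centred in its tray at (440,295), and the arm is clear.

```bash
python3 -c "from workcell import bot; print(bot.sign_off())"
```

```text
the job is handed in; nothing more can be done
None
```

The job is handed in at about 52 s on the robot's clock: the bar was raised with the battery still in its bay, and the last picture shows both bottles, both dishes and the battery in place with the arm clear; the judge's result was not shown.

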